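# Load the tile jig from the storage rack and set the straightedge

### The job

Get the clay tiles ready for ruling: draw every tile out of its lane in the low rack by pressing on the end that shows and dragging it back, then seat each one flat in a pocket of the wooden jig, one tile to a pocket, any order. When all tiles are seated, slide the dark wooden straightedge along the table, without lifting it, until its long edge touches both steel pins at the front of the jig and covers both about equally. Leave the other things on the table where they are.

Things in the scene. Friction and masses are not known exactly. Their poses are not given: they have to be found in the camera images.
- rack: low plywood rack fixed on the table (place varies). Origin on the table, mid-way along the lanes' open mouth; x runs into the lanes, y across them. Four lanes at y = +91.5, +30.5, -30.5, -91.5 mm, each 55 mm wide inside, walls 6 mm thick and 22 mm high, back wall at x = 99 mm. No floor: tiles lie and slide on the bare table, which is smooth and bare in front of the mouth too (x below 0)
- roof_edge (a point): middle of the near edge of the rack's flat roof, on its top, 31 mm above the table (the roof's underside is at 26 mm); axes as the rack's. The roof covers the rack's x = 50 to 105 mm over all four lanes, so only the end of a tile nearest the mouth shows from above (about x = 5 to 50 mm)
- tile_1_center (a point): loose brown fired-clay tile, a flat block 90 mm long (its x), 50 mm wide (its y), 20 mm thick, about 0.2 kg, smooth (it slides easily on the table), all alike; at the start it lies flat on the table in one lane of the rack, its length along the lane, or is absent (None). The point is its centre, 10 mm above its underside
- tile_2_center (a point): loose brown fired-clay tile, a flat block 90 mm long (its x), 50 mm wide (its y), 20 mm thick, about 0.2 kg, smooth (it slides easily on the table), all alike; at the start it lies flat on the table in one lane of the rack, its length along the lane, or is absent (None). The point is its centre, 10 mm above its underside
- tile_3_center (a point): loose brown fired-clay tile, a flat block 90 mm long (its x), 50 mm wide (its y), 20 mm thick, about 0.2 kg, smooth (it slides easily on the table), all alike; at the start it lies flat on the table in one lane of the rack, its length along the lane, or is absent (None). The point is its centre, 10 mm above its underside
- tile_4_center (a point): loose brown fired-clay tile, a flat block 90 mm long (its x), 50 mm wide (its y), 20 mm thick, about 0.2 kg, smooth (it slides easily on the table), all alike; at the start it lies flat on the table in one lane of the rack, its length along the lane, or is absent (None). The point is its centre, 10 mm above its underside
- jig: wooden jig fixed on the table (place varies, left or right of the rack): a block 118 mm along its x, 312 mm along its y, 14 mm high, with four pockets side by side. Origin on the table near its front; the block covers x = -31 to 87 mm; x points from its front (the pins' side, nearer the robot) to its rear
- pocket_1 (a point): centre of the floor of the leftmost (+y) pocket of the jig, 6 mm above the table; the rim is 14 mm above the table, so the pocket is 8 mm deep; it is 96 mm long (jig's x) by 56 mm wide (jig's y), rim chamfered 3 mm; axes as the jig's. A seated tile has its centre 10 mm above this point and stands 12 mm proud of the jig's top
- pocket_2 (a point): centre of the floor of the second pocket of the jig, 6 mm above the table; the rim is 14 mm above the table, so the pocket is 8 mm deep; it is 96 mm long (jig's x) by 56 mm wide (jig's y), rim chamfered 3 mm; axes as the jig's. A seated tile has its centre 10 mm above this point and stands 12 mm proud of the jig's top
- pocket_3 (a point): centre of the floor of the third pocket of the jig, 6 mm above the table; the rim is 14 mm above the table, so the pocket is 8 mm deep; it is 96 mm long (jig's x) by 56 mm wide (jig's y), rim chamfered 3 mm; axes as the jig's. A seated tile has its centre 10 mm above this point and stands 12 mm proud of the jig's top
- pocket_4 (a point): centre of the floor of the rightmost (-y) pocket of the jig, 6 mm above the table; the rim is 14 mm above the table, so the pocket is 8 mm deep; it is 96 mm long (jig's x) by 56 mm wide (jig's y), rim chamfered 3 mm; axes as the jig's. A seated tile has its centre 10 mm above this point and stands 12 mm proud of the jig's top
- pin_line (a point): point midway between the two upright steel pins at the jig's front, on the line touching their front faces, 9 mm above the table; axes as the jig's. Pins 12 mm thick, 24 mm high, at y = +65 and -65 mm of this point, front faces at its x = 0. The straightedge comes from the -x side; its centre ends at x = -13 mm
- straightedge_center (a point): loose dark wooden straightedge, a bar 190 mm long (its y), 26 mm wide (its x) and 18 mm high, about 0.12 kg, lying flat on the table in front of the pins. The point is its centre, 9 mm above the table
- sponge: green sponge block 45 x 75 x 25 mm, a bystander to leave alone; origin under its centre
- pebble_a: round brown clay pebble 60 mm wide, 18 mm high, a bystander to leave alone; origin under its centre
- pebble_b: round grey pebble 54 mm wide, 19 mm high, a bystander to leave alone; origin under its centre
- bowl: white bowl 120 mm wide, 45 mm high, a bystander to leave alone; origin under its centre
- phone: black phone 72 x 145 x 9 mm, a bystander to leave alone; origin under its centre
- glaze_jar: jar 64 mm wide, 85 mm high, a bystander to leave alone; origin under its centre
- spatula: flat wooden modelling tool 190 mm long, 26 mm wide, 12 mm high, lying flat, a bystander to leave alone
Not all that is in view belongs to the job. Leave any purple look-alike of the part that bears tile_3_center alone. Leave any red look-alike of the part that bears tile_4_center alone.

How it is judged:
On the way, in this order (a step that is already met when the one before it is completed fails the run):
1. every tile present is seated in a pocket of the jig ((horizontal distance between tile_1_center and pocket_1 below 0.006 m or horizontal distance between tile_1_center and pocket_2 below 0.006 m or horizontal distance between tile_1_center and pocket_3 below 0.006 m or horizontal distance between tile_1_center and pocket_4 below 0.006 m) and z of each of tile_1_center, tile_2_center, tile_3_center, tile_4_center in the frame of jig below 0.0185 m and angle between each of tile_1_center, tile_2_center, tile_3_center, tile_4_center's own z axis and vertical below 0.05 rad and (horizontal distance between tile_2_center and pocket_1 below 0.006 m or horizontal distance between tile_2_center and pocket_2 below 0.006 m or horizontal distance between tile_2_center and pocket_3 below 0.006 m or horizontal distance between tile_2_center and pocket_4 below 0.006 m) and (horizontal distance between tile_3_center and pocket_1 below 0.006 m or horizontal distance between tile_3_center and pocket_2 below 0.006 m or horizontal distance between tile_3_center and pocket_3 below 0.006 m or horizontal distance between tile_3_center and pocket_4 below 0.006 m) and (horizontal distance between tile_4_center and pocket_1 below 0.006 m or horizontal distance between tile_4_center and pocket_2 below 0.006 m or horizontal distance between tile_4_center and pocket_3 below 0.006 m or horizontal distance between tile_4_center and pocket_4 below 0.006 m)), for 0.2 s.
2. the straightedge touches both pins (x of straightedge_center in the frame of pin_line between -0.0158 and -0.0105 m and y of straightedge_center in the frame of pin_line between -0.028 and 0.028 m and angle between the y axis of straightedge_center and the y axis of jig, either way round below 0.03 rad and angle between straightedge_center's own z axis and vertical below 0.05 rad and height (world z) of straightedge_center below 0.014 m), for 0.2 s.
At the end, for the whole second after the job is handed in: Every tile present lies flat in its own pocket (centre within 6 mm, bottomed to 2.5 mm, level to 3 degrees); the straightedge lies flat against both pins (edge within 2.8 mm of their line, parallel to 1.7 degrees, its middle within 28 mm of midway between them); all at rest (all of step 1 and all of step 2 and linear speed of each of tile_1, tile_2, tile_3, tile_4, straightedge below 0.02 m/s); the robot touches nothing.
It fails at once if the straightedge is lifted off the table by more than 35 mm (height (world z) of straightedge_center above 0.045 m).
It fails at once if a bystander (sponge block, clay pebble, grey pebble, white bowl, phone, jar, wooden modelling tool) is moved by more than 30 mm (distance of any of sponge, pebble_a, pebble_b, bowl, phone, glaze_jar, spatula from where it was at the start of the episode above 0.03 m).
Of tile_1, tile_2, tile_3, tile_4 only 3 to 4 are there at a start; the rules pass over those that are not, and their reading is None.
At some moment in a run one of tile_1, tile_2, tile_3, tile_4 may be knocked a few centimetres aside while the robot is not near it.
It also fails if it takes over 210 s, if anything falls off the work surface, if the arm or the gripper's body presses on something with over 40 N, if the wrist force passes 120 N, or if a joint passes its speed limit or range.

### The arm

A 6-joint arm with a two-finger parallel gripper is mounted at the origin on the work surface. World frame = base frame: x ahead of the robot, y to its left, z up, the work surface at z = 0. Lengths are in m, angles in rad, forces in N, time in s.
With the tool pointing down it reaches from about 0.35 to 0.85 m from the base axis. Payload 8.1 kg.
Tool frame: the origin (TCP) lies on the mounting face of the last link; the fingertips stand 173 mm ahead of it and the grasp point (between the pads) lies 155 mm ahead of it; x points along the fingers, z is the direction in which the jaws open and shut, and the axes are right-handed (so a half turn about x gives the same grasp; the last joint's range is limited). The gripper opens to 85 mm and grips with 20 to 120 N. Pads are 22 mm wide; open, the fingers measure 114 mm over their backs; the gripper's body (76 mm by 85 mm) begins 54 mm behind the grasp point. The pads swing forward as they close: fully open they stand 13 mm farther back than shut.
Start: joints at [-1.276, 0.13, 1.488, -0, 1.523, -0.085], TCP at [0.222, -0.557, 0.405] pointing down, gripper open.
Joint ranges: [-2.96, 2.96], [-0.89, 2.26], [0.02, 2.5], [-1.34, 4.48], [0, 2.73], [-2.66, 2.66]. Speed limits (rad/s): [2.39, 2.39, 2.79, 3.14, 3.14, 3.14].

### API

Orientations are given as a unit quaternion [x, y, z, w].
In Python, from bench import manip, vision, finder gives the robot as it stands.
- The arm moves only by the tool carry_out, never from a script. Its argument "motion" is text: rows parted by semicolons, each of 6 numbers parted by spaces: the shift along the tool's x, y, z in cm, then the turn, a rotation vector about the tool's x, y, z in degrees. A call has 1 to 8 rows; each row shifts and turns the pose as measured when the row begins, along the tool's axes as they then stand; what a row does not reach is not made up. A row lasts 1/12 s, in which the tool goes at most 41.7 mm and 7.16 degrees, less where a joint would pass 70% of its speed; a pose out of reach is approached as far as the arm can. A call is refused whole if a number of a shift passes 4.17 or a number of a turn 7.16, either way. A call with a gripper value outside its range is refused whole. "claw" is the closure, from 0 (fully open) to 1 (shut), set as the call begins (left out, the last holds). The fingers move at their own pace and stop on an object; "grip_force" is the grip in N (left out, the last holds). Time passes only in rows, so rows that do not move let the fingers close. It gives the time, the measured TCP pose, the force and the opening at its end, in the units of the state.
- manip.sense(): the state, without advancing time (a new reading comes with each control period).
- vision.grab_frame(name): name is "scene" or "side" or "wrist"; returns a dict with "pixels" (400x640x3 uint8, red, green, blue), "depth" (400x640 float32, m along the optical axis (not along the pixel's ray), 0 where there is no reading), "fx", "fy", "cx", "cy" (pixels), "R" (3x3) and "t" (3): a world point X has camera coordinates R X + t. Camera axes: x right, y down, z forward; pixel columns grow to the right and rows downward; lengths in m; the calibration is good to about 2 mm. The wrist camera is an equidistant fisheye: a pixel r from the principal point sees the ray r / f radians off the axis. A picture is of the moment at which its call begins.
- manip.finish_job(): hands the job in, once; it reports no verdict.
Trained networks look in a picture, given as the dict that the camera call returned (one of the last four; its "shot" number tells which), for a name from the list of things; names that differ only in an ending like _2 or _b are one class to them, and where a whole thing is asked for, a point or a joint stands for the part that bears it (a point fixed in the world has none). Each returns a list of dicts, best first, with "conf" (0 to 1); they miss things now and then, are a little off and sometimes report something else, mostly with a low value. They report only what shows in the picture. A call takes as long as a camera call. They do not tell look-alikes from the thing itself.
- finder.recognise(picture, target): "bbox" ([centre column, centre row, width, height] in pixels, round what is visible of it).
- finder.silhouettes(picture, target): "region" (400x640 bool, what is visible of it) and "bbox" ([centre column, centre row, width, height] in pixels, round what is visible of it).
- finder.mark_of(picture, target): "xy" ([column, row] in pixels: a listed point, or the origin of a listed thing).
The state is a dict: "t": time; "q": joint angles; "joint_vel": joint speeds; "effort": joint torques, N m; "tcp_pos": TCP position; "ee_rot": TCP orientation; "ft_force": force on the tool from outside, world axes, zero at the start; "moment": the same for the moment, N m; "finger_gap": opening from 0.0 (shut) to 1.0 (fully open).
Only numpy, scipy, OpenCV 4.12 (cv2) and the standard library are available. Lean on these libraries where they do the work, as an engineer would, in place of code of your own. Each camera call takes 0.05 s, during which the arm holds its last target.

## Working session

There is one attempt and no reset: what is moved stays moved. The work goes in short steps, Python scripts to look and compute and a tool call to move; the robot and the scene stay as the last step left them, time stands still between calls to the robot, and variables do not carry over. Pictures are saved under pics/ and viewed, and the job is handed in when it is done.

Besides the shell and the picture viewer there is one more tool, called after "Request:" as a command line: name --argument value ..., lists and objects as JSON in quotes. carry_out: Moves the arm, as the interface text tells. Its arguments: {"type":"object","properties":{"motion":{"type":"string"},"claw":{"type":"number"},"grip_force":{"type":"number"}},"required":["motion"]}

```bash
ls; mkdir -p pics; cat > h.py <<'E'
import numpy as np,cv2
from bench import manip,vision,finder
from scipy.spatial.transform import Rotation as Ro
def save(f,n,crop=None,s=1):
    im=f["pixels"][:,:,::-1].copy()
    if crop: a,b,c,d=crop; im=im[b:d,a:c]
    if s!=1: im=cv2.resize(im,None,fx=s,fy=s,interpolation=cv2.INTER_CUBIC)
    cv2.imwrite("pics/"+n,im)
def onz(f,u,v,z):
    d=np.array([(u-f["cx"])/f["fx"],(v-f["cy"])/f["fy"],1.0])
    R=np.array(f["R"]);t=np.array(f["t"])
    o=-R.T@t; w=R.T@d
    return o+w*(z-o[2])/w[2]
def cloud(f):
    D=f["depth"];v,u=np.mgrid[0:400,0:640]
    P=np.stack([(u-f["cx"])/f["fx"]*D,(v-f["cy"])/f["fy"]*D,D],-1)
    return (P-np.array(f["t"]))@np.array(f["R"])
def proj(f,X):
    c=np.array(f["R"])@np.array(X)+np.array(f["t"])
    return np.array([f["fx"]*c[0]/c[2]+f["cx"],f["fy"]*c[1]/c[2]+f["cy"]])
E
cat > a.py <<'E'
from h import *
print(manip.sense())
for n in["scene","side","wrist"]:
    f=vision.grab_frame(n); save(f,n+"0.png"); print(n,f["fx"],f["cx"],f["cy"],np.array(f["R"]).round(3).tolist(),np.array(f["t"]).round(3).tolist())
    if n!="wrist":
        for k in["rack","roof_edge","jig","pocket_1","pin_line","straightedge_center","tile_1_center","sponge","pebble_a","bowl","phone","glaze_jar","spatula"]:
            for m in finder.mark_of(f,k)[:6]: 
                z={"roof_edge":.031,"pocket_1":.006,"pin_line":.009,"straightedge_center":.009,"tile_1_center":.01}.get(k,0)
                print(k,np.round(m["xy"],1),round(m["conf"],2),onz(f,*m["xy"],z).round(3))
E
python3 a.py
```

```text
pics
{'t': 0.0, 'q': array([-1.27639658e+00,  1.31183767e-01,  1.48930719e+00, -1.72646822e-05,
        1.52298630e+00, -8.54005838e-02]), 'joint_vel': array([-0.00080455,  0.00064531,  0.00042816,  0.00019695, -0.00196377,
       -0.0011078 ]), 'effort': array([ 3.44126456e-03, -5.69394135e+01, -5.00551701e+01, -4.61478476e-05,
        1.48305326e-02,  6.02602256e-06]), 'tcp_pos': array([ 0.22239035, -0.55701195,  0.4036153 ]), 'ee_rot': array([ 0.39704539,  0.58591344, -0.39621599,  0.58487031]), 'ft_force': array([-0.15543595, -0.00350695, -0.73986759]), 'moment': array([-0.03202643,  0.01811578,  0.04399437]), 'finger_gap': 1.0007094084173294}
scene 482.28792853215316 312.1599369348855 193.25263562888958 [[0.787, 0.617, -0.011], [0.527, -0.682, -0.507], [-0.321, 0.393, -0.862]] [-0.459, -0.282, 1.874]
rack [348.  164.8] 0.82 [0.595 0.198 0.   ]
roof_edge [355.3 169.7] 0.64 [0.638 0.179 0.031]
jig [270.6 242.5] 0.8 [ 0.573 -0.211  0.   ]
pocket_1 [278.1 252.7] 0.97 [ 0.619 -0.226  0.006]
pocket_1 [255.6 272.1] 0.75 [ 0.605 -0.322  0.006]
pocket_1 [305.4 219.4] 0.62 [ 0.613 -0.075 
[... 1533 characters left out ...]
 -0.193  0.009]
sponge [277.5 219.8] 0.43 [0.418 0.007 0.   ]
pebble_a [277.6 217.7] 0.7 [0.421 0.018 0.   ]
pebble_a [323.9 175.9] 0.7 [0.655 0.246 0.   ]
bowl [380.7 202. ] 0.89 [0.781 0.009 0.   ]
phone [279.  146.9] 0.74 [0.553 0.558 0.   ]
phone [345.  247.9] 0.52 [ 0.572 -0.193  0.   ]
glaze_jar [385.1 198.8] 0.67 [0.805 0.024 0.   ]
glaze_jar [402.7 314.1] 0.58 [ 0.613 -0.472  0.   ]
spatula [353.1 236.5] 0.73 [ 0.616 -0.148  0.   ]
spatula [301.  331.3] 0.71 [ 0.366 -0.45   0.   ]
spatula [324.6 187.3] 0.53 [0.629 0.162 0.   ]
wrist 309.70691628693146 319.2785585264361 200.717986999263 [[0.371, -0.928, -0.001], [-0.897, -0.359, 0.259], [-0.241, -0.096, -0.966]] [-0.599, -0.034, 0.38]
```

```bash
python3 - <<'E'
import cv2
a=cv2.imread("pics/scene0.png")[60:360,100:500];b=cv2.imread("pics/side0.png")[100:360,200:500]
cv2.imwrite("pics/s1.png",cv2.resize(a,None,fx=2,fy=2,interpolation=2));cv2.imwrite("pics/d1.png",cv2.resize(b,None,fx=2.2,fy=2.2,interpolation=2))
E
```

```text
(no output)
```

View pics/s1.png

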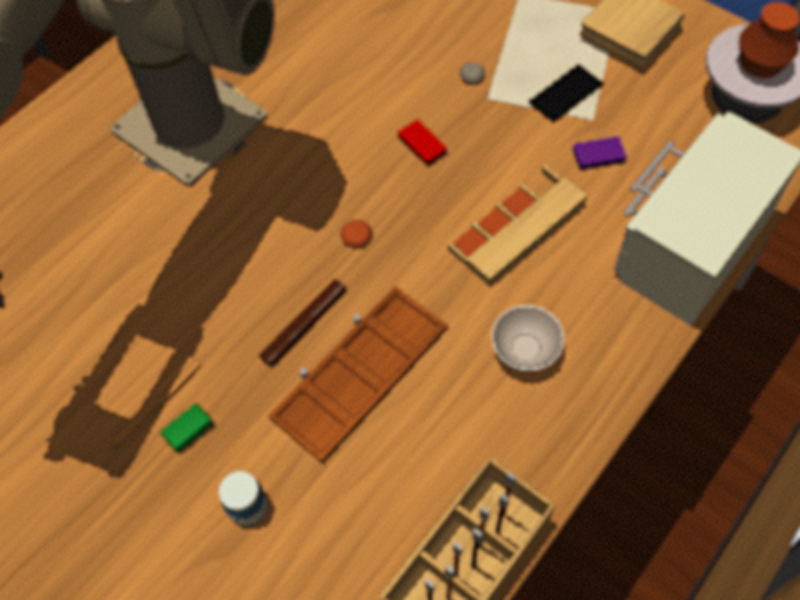

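View pics/d1.png

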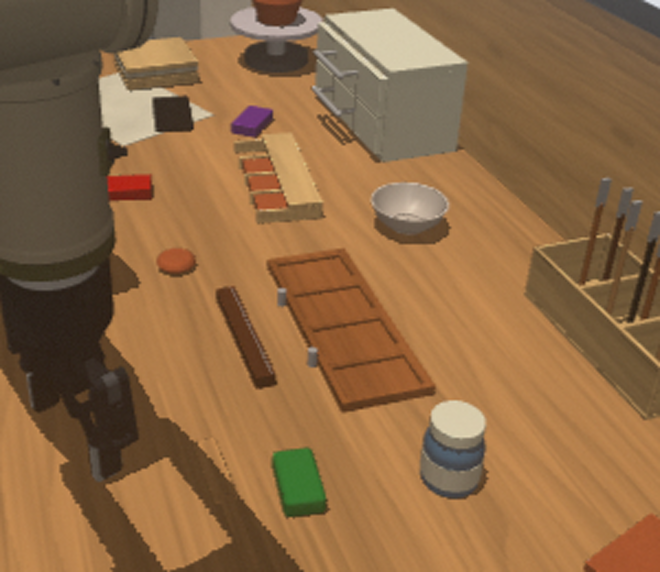

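View pics/wrist0.png

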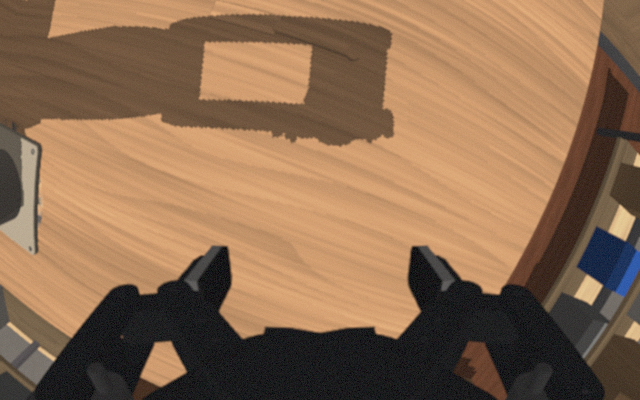

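The scene shows the rack (about 520,230) with three brown tiles in lanes 2–4 and lane 1 (+y) empty. It also shows the jig (360,375), the straightedge (300,320), and red and purple look-alikes at (422,141) and (600,152). Next I'll rectify the views to measure poses.

```bash
cat >> h.py <<'E'
def projm(f,X,fish):
    c=np.asarray(X)@np.array(f["R"]).T+np.array(f["t"])
    if fish:
        rr=np.hypot(c[...,0],c[...,1])+1e-12; th=np.arctan2(rr,c[...,2])
        return f["fx"]*th*c[...,0]/rr+f["cx"], f["fy"]*th*c[...,1]/rr+f["cy"]
    return f["fx"]*c[...,0]/c[...,2]+f["cx"], f["fy"]*c[...,1]/c[...,2]+f["cy"]
def rect(f,x0,x1,y0,y1,z,res=.001,fish=False):
    # image: rows: x decreasing downward (top=x1), cols: y decreasing to right (left=y1)
    xs=np.arange(x1,x0,-res);ys=np.arange(y1,y0,-res)
    X=np.zeros((len(xs),len(ys),3));X[...,0]=xs[:,None];X[...,1]=ys[None];X[...,2]=z
    u,v=projm(f,X,fish)
    return cv2.remap(f["pixels"][:,:,::-1].copy(),u.astype(np.float32),v.astype(np.float32),cv2.INTER_CUBIC)
def fitrect(P2):
    (c,s,a)=cv2.minAreaRect(P2.astype(np.float32)); return np.round(c,4),np.round(s,4),a
E
python3 - <<'E'
from h import *
for n in["scene","side"]:
    f=vision.grab_frame(n); C=cloud(f)
    m=(f["depth"]>0)
    for nm,b,z in[("roof",(.5,.8,.02,.35),(.025,.037)),("jigtop",(.45,.75,-.4,0.02),(.010,.018)),("jig",(.51,.75,-.42,.0),(.004,.03))]:
        k=m&(C[...,0]>b[0])&(C[...,0]<b[1])&(C[...,1]>b[2])&(C[...,1]<b[3])&(C[...,2]>z[0])&(C[...,2]<z[1])
        k=cv2.morphologyEx(k.astype(np.uint8),cv2.MORPH_OPEN,np.ones((2,2)))>0
        P=C[k]; print(n,nm,len(P),fitrect(P[:,:2]),np.median(P[:,2]).round(4))
    cv2.imwrite(f"pics/{n}_rect.png",rect(f,.35,.8,-.42,.36,.014))
    for t in["tile_1_center","straightedge_center","roof_edge","rack","jig"]:
        for s in finder.silhouettes(f,t)[:6]:
            r=s["region"]; v,u=np.where(r); P=C[r&m]
            print(n,t,round(s["conf"],2),np.round(s["bbox"]),r.sum(),np.median(P,0).round(3), fitrect(P[:,:2]))
E
```

```text
scene roof 828 (array([ 0.8314, -0.1888]), array([0.1701, 1.0576]), 22.366918563842773) 0.0288
scene jigtop 803 (array([ 0.7467, -0.4093]), array([0.3044, 0.8137]), 36.557613372802734) 0.0122
scene jig 2036 (array([ 0.7576, -0.4014]), array([0.2812, 0.8121]), 36.28837585449219) 0.0093
scene straightedge_center 0.76 [252. 221.  43.  42.] 494 [ 0.477 -0.194  0.015] (array([ 0.4682, -0.1925]), array([0.1897, 0.0419]), 88.15095520019531)
scene straightedge_center 0.54 [176. 261.  46.  47.] 344 [ 0.378 -0.446  0.008] (array([ 0.3746, -0.4525]), array([0.1914, 0.0298]), 88.44196319580078)
scene straightedge_center 0.19 [195. 274.  22.  21.] 326 [ 0.459 -0.449  0.023] (array([ 0.4563, -0.4491]), array([0.0737, 0.0462]), 82.2117691040039)
scene roof_edge 0.61 [359. 172.  71.  61.] 1391 [0.667 0.182 0.027] (array([0.6443, 0.1952]), array([0.2638, 0.1134]), 81.37226104736328)
scene rack 0.82 [359. 176.  70.  58.] 1236 [0.671 0.171 0.028] (array([0.6495, 0.1902]), array([0.2563, 0.1047]), 80.56504821777344)
scene rack 0.62 [279. 177.  18.  14.] 157 [ 0.432 -0.003  0.015] (array([ 0.4296, -0.001
[... 604 characters left out ...]
82894897461)
side straightedge_center 0.6 [359. 250.  76.  71.] 3060 [ 0.599 -0.226  0.009] (array([ 0.6004, -0.1922]), array([0.3359, 0.1398]), 88.16600036621094)
side roof_edge 0.58 [326. 181.  40.  38.] 851 [0.649 0.15  0.03 ] (array([0.6407, 0.2038]), array([0.2851, 0.1056]), 81.69782257080078)
side rack 0.82 [326. 181.  37.  37.] 735 [0.653 0.151 0.031] (array([0.6487, 0.1997]), array([0.2784, 0.1183]), 82.35149383544922)
side jig 0.85 [358. 249.  79.  79.] 3113 [ 0.599 -0.226  0.009] (array([ 0.6012, -0.1924]), array([0.3345, 0.1432]), 87.07874298095703)
side jig 0.5 [334. 319.  23.  29.] 566 [ 0.445 -0.457  0.025] (array([ 0.4499, -0.4389]), array([0.1023, 0.0488]), 74.31336212158203)
```

```bash
ls pics
```

```text
d1.png
s1.png
scene0.png
scene_rect.png
side0.png
side_rect.png
wrist0.png
```

View pics/scene_rect.png

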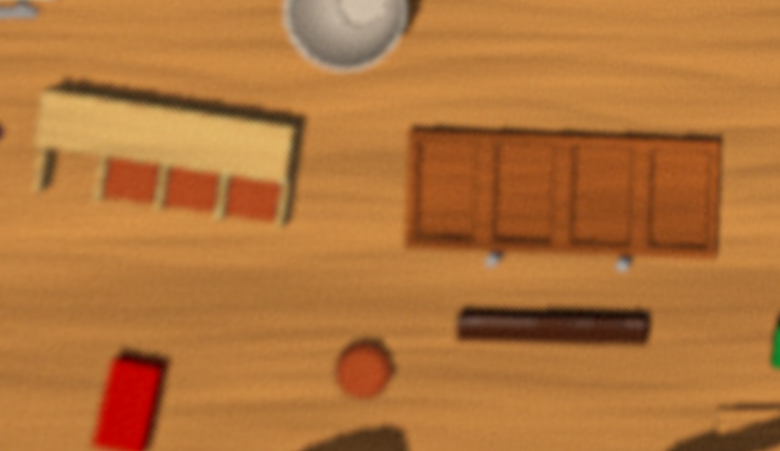

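View pics/side_rect.png

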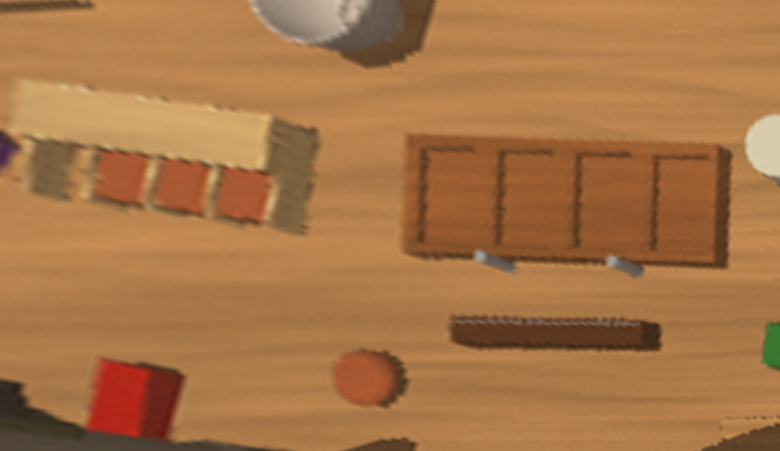

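```bash
cat >> h.py <<'E'
def Rdown(yaw,flip=False):
    # tool z = y axis of frame with yaw (flip: minus)
    z=np.array([-np.sin(yaw),np.cos(yaw),0])*(-1 if flip else 1); x=np.array([0,0,-1.]); y=np.cross(z,x)
    return np.stack([x,y,z],1)
def go(p,yaw,flip=False,show=True):
    """p: TCP target (world). prints needed tool shift(cm) and turn(deg)"""
    s=manip.sense(); R=Ro.from_quat(s["ee_rot"]).as_matrix(); T=Rdown(yaw,flip)
    sh=R.T@(np.array(p)-s["tcp_pos"])*100; rv=Ro.from_matrix(R.T@T).as_rotvec(degrees=True)
    print("t",round(s["t"],2),"pos",s["tcp_pos"].round(4),"F",s["ft_force"].round(1),"gap",round(s["finger_gap"],3))
    print("shift cm",sh.round(2),"turn",rv.round(2), "| shift in target frame", (T.T@(np.array(p)-s["tcp_pos"])*100).round(2))
E
python3 - <<'E'
from h import *
print(Ro.from_quat(manip.sense()["ee_rot"]).as_matrix().round(3))
go([.47,.16,.42],-.136); go([.47,.16,.42],-.136,True)
E
```

```text
[[ 0.     0.929  0.371]
 [-0.     0.371 -0.929]
 [-1.     0.     0.   ]]
t 2.05 pos [ 0.2225 -0.5572  0.4047] F [-1.   0.4  0.4] gap 0.999
shift cm [ -1.53  49.58 -57.44] turn [-150.45    0.      0.  ] | shift in target frame [ -1.53 -14.8   74.42]
t 2.05 pos [ 0.2225 -0.5572  0.4047] F [-1.   0.4  0.4] gap 0.999
shift cm [ -1.53  49.58 -57.44] turn [29.55  0.   -0.  ] | shift in target frame [ -1.53  14.8  -74.42]
```

Request:
carry_out --motion "0 2.7 -3.1 3.7 0 0;0 2.5 -3.3 3.7 0 0;0 2.3 -3.4 3.7 0 0;0 2.1 -3.5 3.7 0 0;0 1.8 -3.6 3.7 0 0;0 1.5 -3.8 3.7 0 0;0 1.2 -3.9 3.7 0 0;0 0.9 -4 3.7 0 0" --claw 1

```text
t: 2.72
tcp_pos: [0.3297, -0.2457, 0.4004]
ee_rot: [0.541, 0.457, -0.54, 0.454]
ft_force: [1.5, -0.8, 0.0]
finger_gap: -0.003
```

```bash
python3 - <<'E'
from h import *
go([.47,.16,.42],-.136,True)
E
```

```text
t 2.72 pos [ 0.3297 -0.2457  0.4004] F [ 1.5 -0.8  0. ] gap -0.003
shift cm [ -1.87   6.96 -42.36] turn [-1.94 -0.16  0.14] | shift in target frame [ -1.96   8.4  -42.09]
```

Request:
carry_out --motion "-0.2 0.9 -4 -0.3 0 0;-0.2 0.9 -4 -0.3 0 0;-0.2 0.9 -4 -0.3 0 0;-0.2 0.8 -4 -0.3 0 0;-0.2 0.8 -4 -0.2 0 0;-0.2 0.8 -4 -0.2 0 0;-0.2 0.8 -4 0 0 0;-0.2 0.8 -4 0 0 0"

```text
t: 3.38
tcp_pos: [0.4435, 0.0675, 0.4197]
ee_rot: [0.538, 0.46, -0.534, 0.463]
ft_force: [1.4, -0.7, 0.1]
finger_gap: 0.002
```

Request:
carry_out --motion "-0.2 0.8 -4 0 0 0;-0.2 0.7 -3.5 0 0 0;0 0.5 -2.5 0 0 0;0 0 0 0 0 0;0 0 0 0 0 0"

```text
t: 3.8
tcp_pos: [0.4786, 0.1757, 0.4252]
ee_rot: [0.537, 0.463, -0.53, 0.466]
ft_force: [-0.8, -0.2, 0.8]
finger_gap: -0.002
```

```bash
python3 - <<'E'
from h import *
go([.47,.16,.42],-.136,True)
f=vision.grab_frame("wrist"); save(f,"w1.png"); np.save("w1.npy",f,allow_pickle=True)
cv2.imwrite("pics/w1r.png",rect(f,.42,.8,-.0,.36,.031,.0006,True))
R=np.array(f["R"]);print(-R.T@f["t"],R[2])
E
```

```text
t 3.8 pos [0.4786 0.1757 0.4252] F [-0.8 -0.2  0.8] gap -0.002
shift cm [ 0.51 -0.64  1.67] turn [-0.15 -0.28 -0.57] | shift in target frame [ 0.52 -0.64  1.67]
[0.5440624  0.16734871 0.39607701] [-0.24709264  0.04003771 -0.96816435]
```

View pics/w1.png

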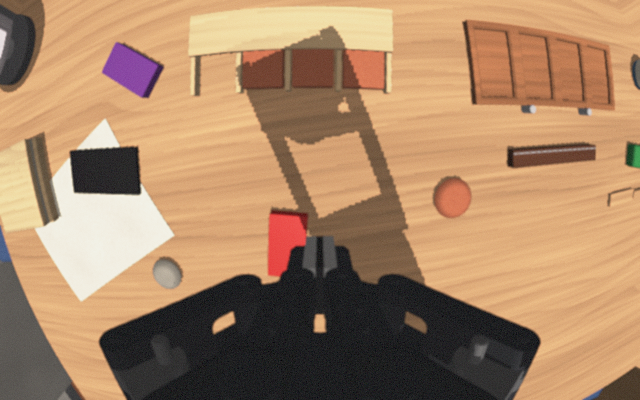

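View pics/w1r.png

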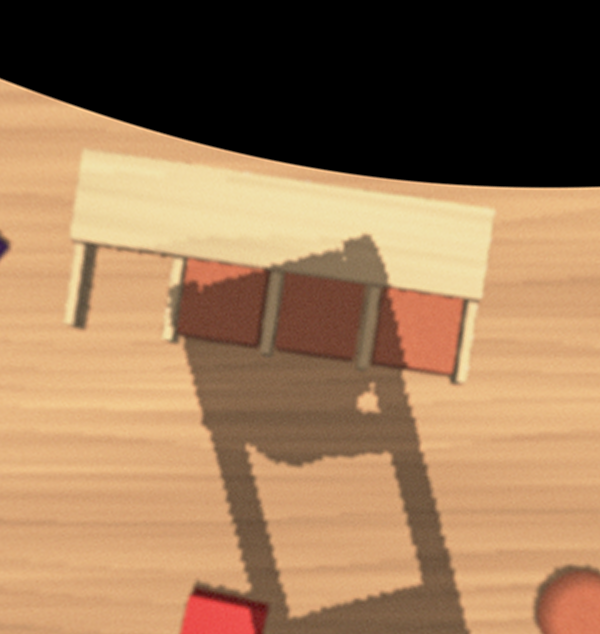

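```bash
cat >> h.py <<'E'
def fr(o,yaw,pts,z):
    pts=np.array(pts,float); c,s=np.cos(yaw),np.sin(yaw)
    return np.c_[o[0]+c*pts[:,0]-s*pts[:,1], o[1]+s*pts[:,0]+c*pts[:,1], np.full(len(pts),z)]
def box(x0,x1,y0,y1): return [(x0,y0),(x1,y0),(x1,y1),(x0,y1)]
def ov(f,fish,polys,name,crop,s):
    a,b,c,d=crop; im=cv2.resize(f["pixels"][b:d,a:c,::-1].copy(),None,fx=s,fy=s,interpolation=2)
    for P,col in polys:
        u,v=projm(f,P,fish); q=np.stack([(u-a+.5)*s,(v-b+.5)*s],-1)
        cv2.polylines(im,[np.round(q*8).astype(np.int32)],True,col,1,cv2.LINE_AA,3)
    cv2.imwrite("pics/"+name,im)
E
cat > o.py <<'E'
from h import *
ro,ry=(.5891,.2010),-.139
jo,jy=(.5815,-.203),-.032
polys=[(fr(ro,ry,box(.05,.105,-.125,.125),.031),(255,0,0))]+[(fr(ro,ry,box(.005,.05,y-.025,y+.025),.02),(0,255,0)) for y in(.0305,-.0305,-.0915)]
polys+=[(fr(jo,jy,box(-.031,.087,-.156,.156),.014),(255,0,0))]+[(fr(jo,jy,box(.028-.048,.028+.048,y-.028,y+.028),.014),(0,255,0)) for y in(-.117,-.039,.039,.117)]
if __name__=="__main__":
    f=vision.grab_frame("scene"); ov(f,False,polys,"o1.png",(200,110,420,330),3)
    f=vision.grab_frame("side"); ov(f,False,polys,"o2.png",(290,150,430,310),4)
    f=np.load("w1.npy",allow_pickle=True).item(); ov(f,True,polys,"o3.png",(180,0,640,190),1.7)
    cv2.imwrite("pics/w1j.png",rect(f,.42,.72,-.4,.0,.014,.0006,True))
E
python3 o.py
```

```text
(no output)
```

View pics/o1.png

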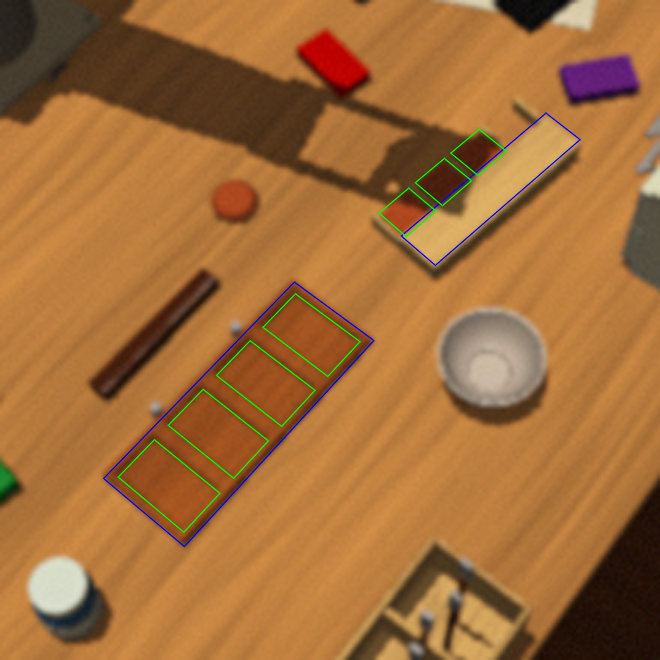

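View pics/o2.png

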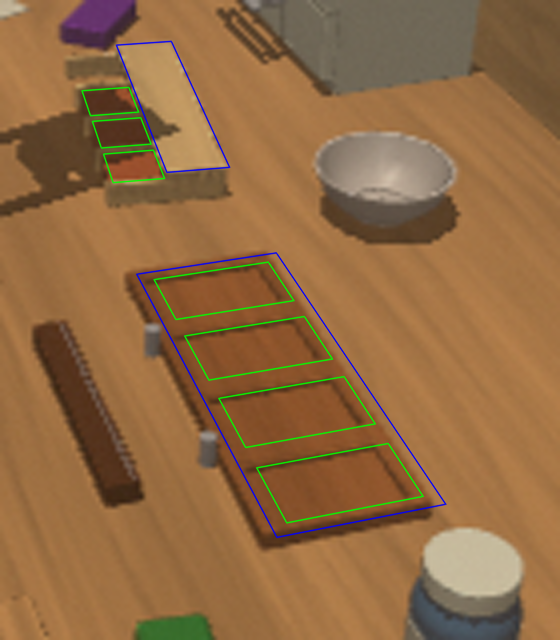

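View pics/o3.png

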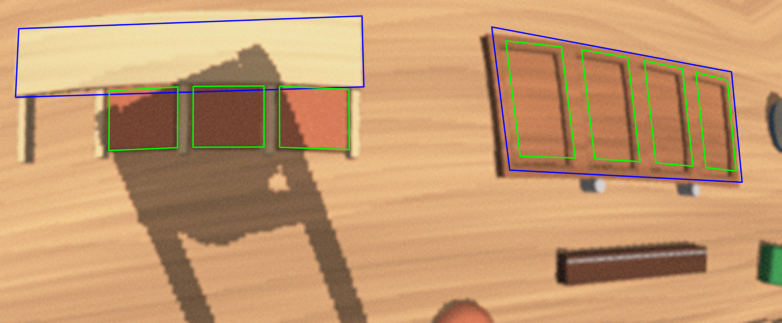

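View pics/w1j.png

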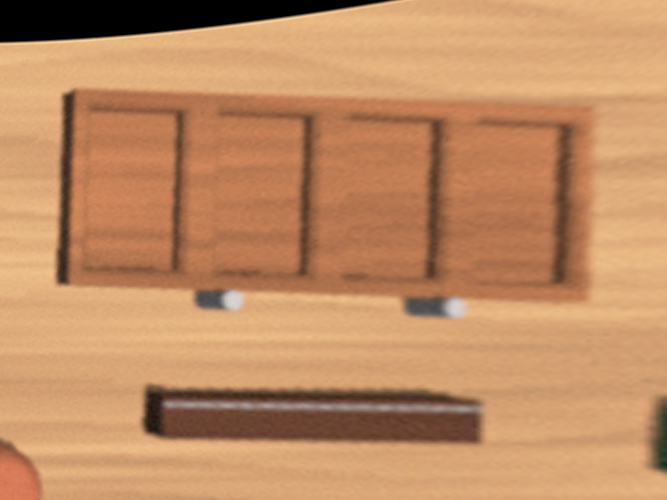

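```bash
cat > rg.py <<'E'
from h import *; import sys
from o import ro,ry
x,y,z=map(float,sys.argv[1:4])
p=fr(ro,ry,[(x,y)],z)[0]; print(p.round(4)); go(p,ry,True)
E
python3 rg.py .024 -.0915 .225
```

```text
[0.6002 0.1071 0.225 ]
t 3.95 pos [0.4784 0.1738 0.4253] F [ 0.4 -0.5  0. ] gap -0.004
shift cm [20.13 12.8   4.98] turn [-0.15 -0.27 -0.58] | shift in target frame [20.03 12.99  4.92]
```

Request:
carry_out --motion "3 2.1 0.8 0 0 -0.2;3 2.1 0.8 0 0 -0.2;3 2.1 0.8 0 -0.2 -0.2;3 2.1 0.8 0 0 0;3 2.1 0.8 0 0 0;3 2.1 0.8 0 0 0;1 0.5 0.2 0 0 0;0 0 0 0 0 0"

```text
t: 4.62
tcp_pos: [0.6072, 0.0922, 0.2354]
ee_rot: [0.541, 0.458, -0.533, 0.462]
ft_force: [-0.6, -0.3, -0.4]
finger_gap: 0.005
```

```bash
python3 rg.py .024 -.0915 .198
```

```text
[0.6002 0.1071 0.198 ]
t 4.62 pos [0.6072 0.0922 0.2354] F [-0.6 -0.3 -0.4] gap 0.005
shift cm [ 3.74 -0.96 -1.34] turn [-0.84 -0.26 -0.65] | shift in target frame [ 3.74 -0.9  -1.37]
```

Request:
carry_out --motion "0 -0.6 -0.8 -0.4 -0.2 -0.4;1 -0.4 -0.5 -0.4 0 -0.3;1.2 0 0 0 0 0;1 0 0 0 0 0;0 0 0 0 0 0"

```text
t: 5.03
tcp_pos: [0.5978, 0.1077, 0.2064]
ee_rot: [0.535, 0.464, -0.532, 0.464]
ft_force: [-1.3, -0.0, -1.0]
finger_gap: 0.002
```

```bash
python3 rg.py .024 -.0915 .193
```

```text
[0.6002 0.1071 0.193 ]
t 5.03 pos [0.5978 0.1077 0.2064] F [-1.3 -0.  -1. ] gap 0.002
shift cm [1.34 0.24 0.03] turn [-0.07 -0.14 -0.17] | shift in target frame [1.34 0.24 0.03]
```

Request:
carry_out --motion "0.5 0.2 0 0 0 0;0.4 0 0 0 0 0;0.2 0 0 0 0 0;0.2 0 0 0 0 0;0 0 0 0 0 0"

```text
t: 5.45
tcp_pos: [0.6002, 0.1089, 0.1938]
ee_rot: [0.535, 0.464, -0.531, 0.465]
ft_force: [-0.2, -0.4, 0.5]
finger_gap: -0.0
```

Request:
carry_out --motion "0.1 0 0 0 0 0;0.1 0 0 0 0 0;0.1 0 0 0 0 0"

```text
t: 5.7
tcp_pos: [0.6014, 0.1089, 0.1935]
ee_rot: [0.536, 0.463, -0.53, 0.466]
ft_force: [-1.5, -0.7, 5.0]
finger_gap: 0.004
```

Request:
carry_out --motion "0.2 0 0 0 0 0;0.25 -0.5 0 0 0 0;0.25 -0.8 0 0 0 0"

```text
t: 5.95
tcp_pos: [0.5936, 0.1105, 0.1935]
ee_rot: [0.54, 0.46, -0.526, 0.468]
ft_force: [2.9, -0.3, 8.3]
finger_gap: 0.001
```

Request:
carry_out --motion "0.3 -1.2 0 0 0 0;0.3 -1.2 0 0 0 0;0.3 -1.2 0 0 0 0;0.3 -1.2 0 0 0 0"

```text
t: 6.28
tcp_pos: [0.5561, 0.117, 0.1934]
ee_rot: [0.55, 0.452, -0.517, 0.475]
ft_force: [3.7, -1.0, 12.0]
finger_gap: 0.001
```

```bash
python3 rg.py -.066 -.0915 .193; python3 - <<'E'
from h import *
from o import polys
f=vision.grab_frame("wrist"); save(f,"w2.png")
f=vision.grab_frame("side"); ov(f,False,polys,"w2s.png",(270,140,430,310),4)
E
```

```text
[0.5111 0.1195 0.193 ]
t 6.28 pos [0.5561 0.117  0.1934] F [ 3.7 -1.  12. ] gap 0.001
shift cm [-0.22 -4.49  0.38] turn [-0.09 -0.77 -3.16] | shift in target frame [ 0.04 -4.49  0.38]
```

View pics/w2.png

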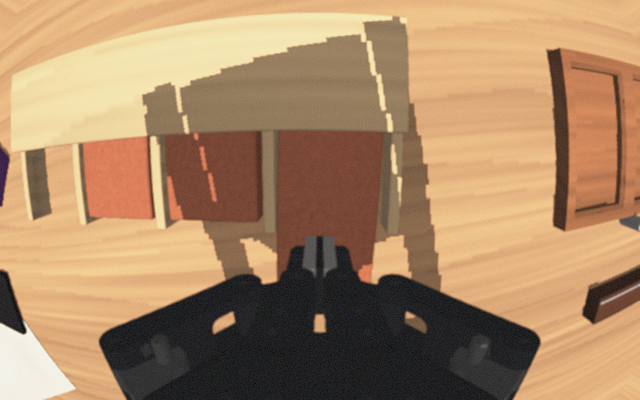

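The tile is coming out (visible from 280 to 380, with its end past the mouth). I'll continue and correct the tilt.

Request:
carry_out --motion "0.2 -1.2 0.1 0 -0.2 -1;0.3 -1.2 0.1 0 -0.2 -1;0.3 -1.2 0.1 0 -0.2 -1;0.3 -1 0.1 0 -0.2 -1"

```text
t: 6.72
tcp_pos: [0.518, 0.1203, 0.1934]
ee_rot: [0.538, 0.462, -0.53, 0.465]
ft_force: [4.0, -0.2, 11.2]
finger_gap: 0.003
```

```bash
python3 rg.py -.066 -.0915 .193
```

```text
[0.5111 0.1195 0.193 ]
t 6.72 pos [0.518  0.1203 0.1934] F [ 4.  -0.2 11.2] gap 0.003
shift cm [ 0.03 -0.67  0.18] turn [-0.12 -0.35 -0.67] | shift in target frame [ 0.04 -0.67  0.17]
```

Request:
carry_out --motion "0.3 -1.2 0.1 0 0 -0.6;0.3 -1 0 0 0 0;-1 0 0 0 0 0;-3 0 0 0 0 0;-3 0 0 0 0 0;-2 0 0 0 0 0;0 0 0 0 0 0" --claw 1

```text
t: 7.3
tcp_pos: [0.4963, 0.1217, 0.2878]
ee_rot: [0.539, 0.463, -0.53, 0.464]
ft_force: [0.6, -0.1, 1.5]
finger_gap: 0.002
```

```bash
python3 rg.py -.04 -.0915 .22;cat > tl.py <<'E'
from h import *
import sys
# find brown tile top via color in wrist rect
f=vision.grab_frame("wrist"); save(f,sys.argv[1]); np.save("w.npy",f,allow_pickle=True)
E
python3 tl.py w3.png
```

```text
[0.5368 0.1159 0.22  ]
t 7.3 pos [0.4963 0.1217 0.2878] F [ 0.6 -0.1  1.5] gap 0.002
shift cm [6.83 4.03 0.06] turn [-0.14 -0.48 -0.57] | shift in target frame [6.78 4.09 0.02]
```

View pics/w3.png

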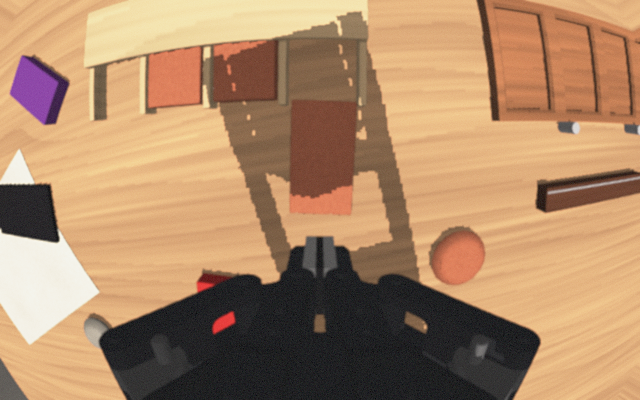

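```bash
cat >> h.py <<'E'
def fonz(f,u,v,z):
    x,y=(u-f["cx"])/f["fx"],(v-f["cy"])/f["fy"]; r=np.hypot(x,y)+1e-12
    d=np.array([np.sin(r)*x/r,np.sin(r)*y/r,np.cos(r)]); R=np.array(f["R"]); o=-R.T@np.array(f["t"]); w=R.T@d
    return (o+w*(z-o[2])/w[2])
def quad(f,px,z):
    P=np.array([fonz(f,u,v,z)[:2] for u,v in px]); c=P.mean(0)
    # order: far-left, far-right, near-right, near-left
    lx=(P[0]+P[1]-P[2]-P[3])/2; ly=(P[0]+P[3]-P[1]-P[2])/2
    print("centre",c.round(4),"len",np.hypot(*lx).round(4),"wid",np.hypot(*ly).round(4),"yaw",np.arctan2(lx[1],lx[0]).round(3),np.arctan2(-ly[0],ly[1]).round(3))
    return c
E
python3 - <<'E'
from h import *
f=np.load("w.npy",allow_pickle=True).item()
c=quad(f,[(290,100),(356,101),(353,215),(291,213)],.02)
go([c[0],c[1],.22],-.139,True)
E
```

```text
centre [0.5342 0.1169] len 0.09 wid 0.0502 yaw -0.147 -0.163
t 7.35 pos [0.496  0.1217 0.2863] F [-0.   0.3  0. ] gap -0.0
shift cm [ 6.67  3.79 -0.02] turn [-0.14 -0.47 -0.53] | shift in target frame [ 6.63  3.85 -0.06]
```

Request:
carry_out --motion "0 2 0 0 -0.2 -0.3;1.5 1.5 0 -0.2 -0.2 -0.2;1.5 0.3 0 0 0 0;1 0 0 0 0 0;0.5 0 0 0 0 0;0 0 0 0 0 0" --claw 0.15

```text
t: 7.85
tcp_pos: [0.5329, 0.1157, 0.2357]
ee_rot: [-0.532, -0.466, 0.535, -0.463]
ft_force: [-0.4, 0.6, 0.3]
finger_gap: 0.842
```

```bash
python3 - <<'E'
from h import *
go([.5342,.1169,.178],-.145,True)
E
python3 tl.py w4.png
```

```text
t 7.85 pos [0.5329 0.1157 0.2357] F [-0.4  0.6  0.3] gap 0.842
shift cm [ 5.77  0.14 -0.14] turn [0.4  0.03 0.33] | shift in target frame [ 5.77  0.11 -0.13]
```

View pics/w4.png

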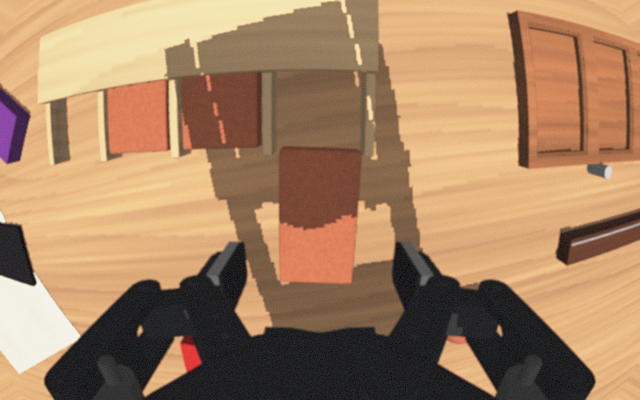

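Request:
carry_out --motion "1.8 0.1 -0.1 0.2 0 0.2;1.5 0 0 0.2 0 0;1.2 0 0 0 0 0;0.5 0 0 0 0 0;0 0 0 0 0 0"

```text
t: 8.32
tcp_pos: [0.5335, 0.1172, 0.1864]
ee_rot: [-0.535, -0.463, 0.535, -0.463]
ft_force: [-0.1, -0.4, -0.3]
finger_gap: 0.853
```

```bash
python3 - <<'E'
from h import *
go([.5342,.1169,.178],-.145,True)
E
```

```text
t 8.32 pos [0.5335 0.1172 0.1864] F [-0.1 -0.4 -0.3] gap 0.853
shift cm [0.84 0.08 0.02] turn [ 0.04 -0.01  0.02] | shift in target frame [0.84 0.08 0.02]
```

Request:
carry_out --motion "0.6 0 0 0 0 0;0.1 0 0 0 0 0;0 0 0 0 0 0"

```text
t: 8.57
tcp_pos: [0.5338, 0.1174, 0.1802]
ee_rot: [0.535, 0.463, -0.534, 0.463]
ft_force: [0.4, -0.2, 1.0]
finger_gap: 0.852
```

Request:
carry_out --motion "0 0 0 0 0 0;0 0 0 0 0 0;0 0 0 0 0 0;0 0 0 0 0 0;0 0 0 0 0 0;0 0 0 0 0 0" --claw 1 --grip_force 40

```text
t: 9.07
tcp_pos: [0.5346, 0.1174, 0.182]
ee_rot: [0.536, 0.462, -0.534, 0.463]
ft_force: [0.1, -1.5, -1.2]
finger_gap: 0.572
```

Request:
carry_out --motion "-1 0 0 0 0 0;-2 0 0 0 0 0;-3 0 0 0 0 0;-3 0 0 0 0 0;0 0 0 0 0 0;0 0 0 0 0 0"

```text
t: 9.57
tcp_pos: [0.5325, 0.1171, 0.2758]
ee_rot: [-0.534, -0.463, 0.535, -0.462]
ft_force: [-0.8, 0.0, -2.6]
finger_gap: 0.573
```

```bash
python3 tl.py w5.png; python3 - <<'E'
from h import *
f=vision.grab_frame("side"); save(f,"d5.png",(250,100,450,280),3.5)
E
```

```text
(no output)
```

View pics/w5.png

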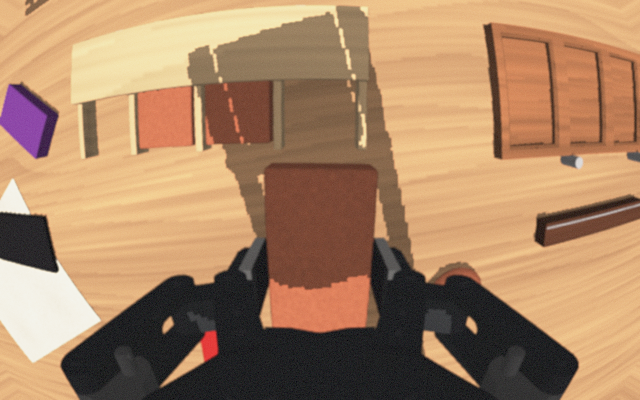

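View pics/d5.png

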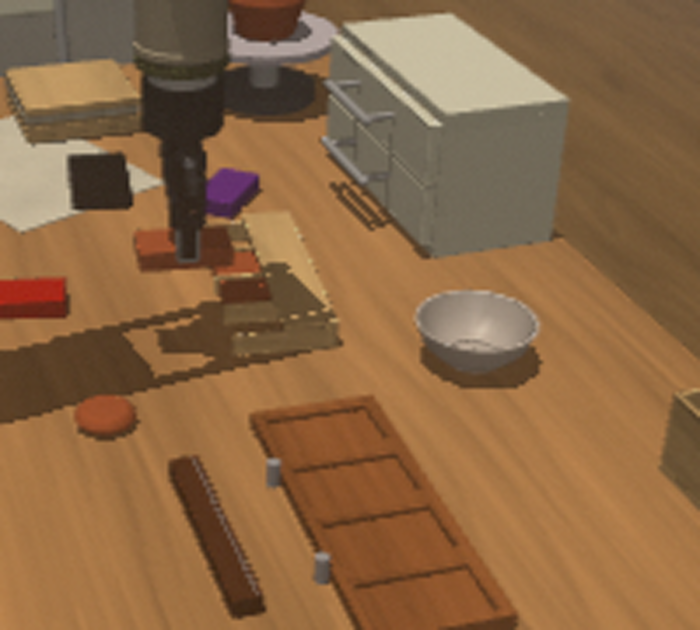

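```bash
python3 - <<'E'
from h import *
go([.49,-.20,.30],-.034,True)
E
```

```text
t 9.67 pos [0.5327 0.1172 0.2753] F [ 0.7 -0.4 -2. ] gap 0.574
shift cm [-2.46  0.32 32.  ] turn [-6.3   0.01  0.14] | shift in target frame [-2.47 -3.19 31.84]
```

Request:
carry_out --motion "-0.5 0 3 -0.8 0 0;-0.4 0 4 -0.8 0 0;-0.4 -0.2 4.1 -0.8 0 0;-0.4 -0.3 4.1 -0.8 0 0;-0.3 -0.4 4.1 -0.8 0 0;-0.2 -0.5 4 -0.8 0 0;0 -0.6 3.5 -0.8 0 0;0 -0.6 2.5 -0.4 0 0"

```text
t: 10.33
tcp_pos: [0.4743, -0.1769, 0.2873]
ee_rot: [-0.503, -0.5, 0.509, -0.489]
ft_force: [-0.2, 0.6, -1.1]
finger_gap: 0.572
```

```bash
python3 - <<'E'
from h import *
go([.49,-.20,.30],-.034,True)
E
```

```text
t 10.33 pos [ 0.4743 -0.1769  0.2873] F [-0.2  0.6 -1.1] gap 0.572
shift cm [-1.31  1.6   2.27] turn [ 0.65 -0.26  0.97] | shift in target frame [-1.27  1.65  2.25]
```

Request:
carry_out --motion "-0.8 0.4 1 0.3 0 0.5;-0.4 0.3 0.7 0.3 -0.2 0.4;0 0 0 0 0 0;0 0 0 0 0 0"

```text
t: 10.67
tcp_pos: [0.4786, -0.1991, 0.2951]
ee_rot: [-0.509, -0.492, 0.511, -0.487]
ft_force: [-0.4, -0.2, -1.8]
finger_gap: 0.574
```

```bash
python3 tl.py w6.png;python3 - <<'E'
from h import *
f=np.load("w.npy",allow_pickle=True).item()
cv2.imwrite("pics/w6r.png",rect(f,.42,.72,-.38,-.0,.014,.0005,True))
E
```

```text
(no output)
```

View pics/w6.png

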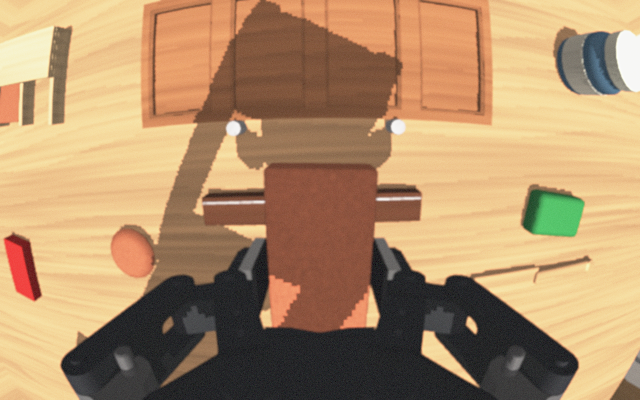

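View pics/w6r.png

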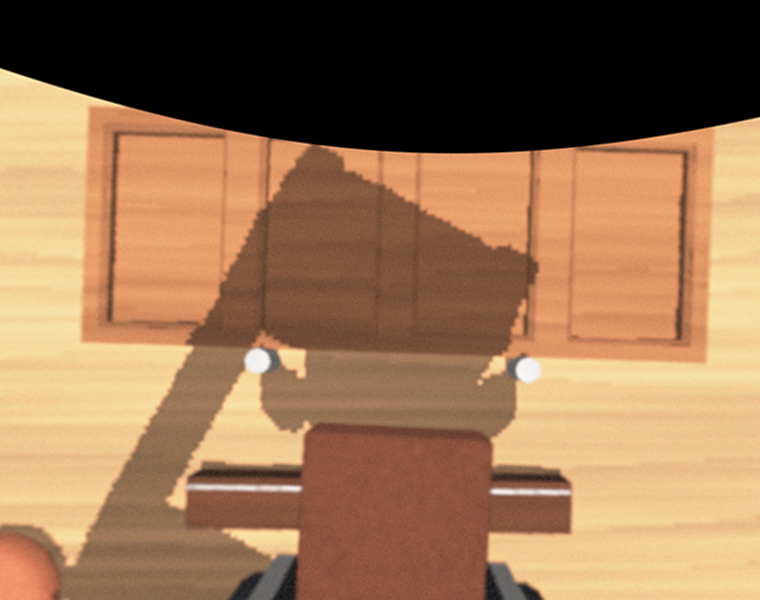

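```bash
sed -i 's/^jo,jy=.*/jo,jy=(.5752,-.1979),-.0304/' o.py; python3 - <<'E'
from h import *
from o import jo,jy
f=np.load("w.npy",allow_pickle=True).item()
pol=[(fr(jo,jy,box(-.031,.087,-.156,.156),.014),(255,0,0))]
for p,col in((.076,(0,255,0)),(.078,(255,0,255))):
  for k in(-1.5,-.5,.5,1.5):
    pol.append((fr(jo,jy,box(.028-.048,.028+.048,k*p-.028,k*p+.028),.006),col))
ov(f,True,pol,"o4.png",(135,0,500,130),2.15)
P=[fonz(f,u,v,.024) for u,v in((233.5,128),(398,126.5))]
c,s=np.cos(jy),np.sin(jy)
for q in P:
    d=q[:2]-np.array(jo); print("pin jig", (c*d[0]+s*d[1]).round(4),(-s*d[0]+c*d[1]).round(4))
P=np.array([fonz(f,u,v,.018)[:2] for u,v in((203,198),(419,192),(421,216),(204,225))]); print(P.round(4)); 
E
```

```text
pin jig -0.0374 0.0649
pin jig -0.0377 -0.0649
[[ 0.4823 -0.0965]
 [ 0.4801 -0.2821]
 [ 0.4585 -0.2851]
 [ 0.4575 -0.0936]]
```

View pics/o4.png

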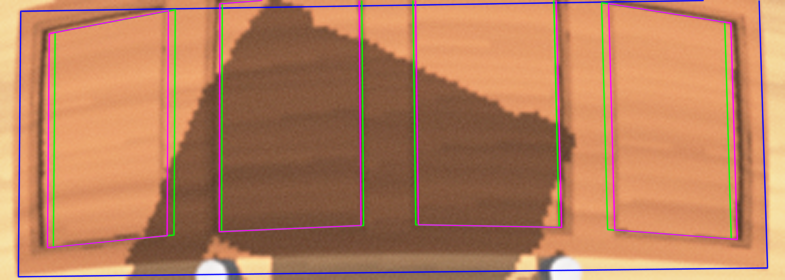

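```bash
cat > jg.py <<'E'
from h import *; import sys
from o import jo,jy
k,z=float(sys.argv[1]),float(sys.argv[2]); ex=float(sys.argv[3]) if len(sys.argv)>3 else .028
p=fr(jo,jy,[(ex,.117-.078*(k-1))],z)[0]; print(p.round(4)); go(p,jy,True)
E
python3 jg.py 4 .225
```

```text
[ 0.5996 -0.3157  0.225 ]
t 10.72 pos [ 0.4786 -0.1987  0.2951] F [ 0.1 -0.4 -2.2] gap 0.569
shift cm [ 6.88 12.62 11.22] turn [-0.6  -0.18  0.42] | shift in target frame [ 7.01 12.45 11.33]
```

Request:
carry_out --motion "0 2.2 2 -0.2 0 0.1;0.5 2.6 2.4 -0.2 0 0.1;1 2.6 2.4 -0.2 0 0.1;1.4 2.4 2.2 0 0 0;1.6 1.4 1.2 0 0 0;1.2 0.6 0.4 0 0 0;0 0 0 0 0 0;0 0 0 0 0 0"

```text
t: 11.38
tcp_pos: [0.6012, -0.2975, 0.2288]
ee_rot: [0.504, 0.501, -0.503, 0.492]
ft_force: [0.6, 0.5, -1.7]
finger_gap: 0.577
```

```bash
python3 jg.py 4 .225; python3 tl.py w7.png
```

```text
[ 0.5996 -0.3157  0.225 ]
t 11.38 pos [ 0.6012 -0.2975  0.2288] F [ 0.6  0.5 -1.7] gap 0.577
shift cm [ 0.37 -0.13  1.83] turn [ 0.96 -0.53  0.42] | shift in target frame [ 0.38 -0.11  1.83]
```

View pics/w7.png

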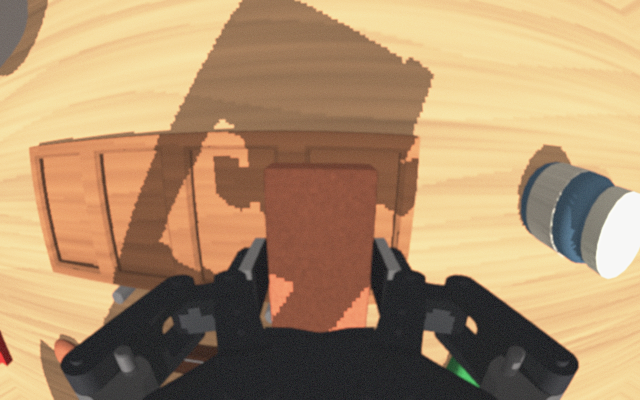

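Request:
carry_out --motion "0 -0.1 0.9 0.4 -0.3 0.2;0 0 0.7 0.4 -0.2 0.2;0 0 0.2 0 0 0;0 0 0 0 0 0"

```text
t: 11.77
tcp_pos: [0.5996, -0.3138, 0.2317]
ee_rot: [0.506, 0.493, -0.506, 0.494]
ft_force: [0.4, -0.2, -1.3]
finger_gap: 0.569
```

```bash
python3 jg.py 4 .2
```

```text
[ 0.5996 -0.3157  0.2   ]
t 11.77 pos [ 0.5996 -0.3138  0.2317] F [ 0.4 -0.2 -1.3] gap 0.569
shift cm [3.17 0.   0.18] turn [ 0.29  0.05 -0.1 ] | shift in target frame [3.17 0.01 0.19]
```

Request:
carry_out --motion "1 0 0.1 0.2 0 0;1 0 0.1 0 0 0;0.8 0 0 0 0 0;0.4 0 0 0 0 0;0 0 0 0 0 0"

```text
t: 12.18
tcp_pos: [0.5993, -0.3168, 0.1984]
ee_rot: [0.508, 0.491, -0.507, 0.494]
ft_force: [-0.4, 0.5, -1.6]
finger_gap: 0.571
```

```bash
python3 jg.py 4 .188
```

```text
[ 0.5996 -0.3157  0.188 ]
t 12.18 pos [ 0.5993 -0.3168  0.1984] F [-0.4  0.5 -1.6] gap 0.571
shift cm [ 1.04  0.03 -0.11] turn [-0.01  0.13 -0.25] | shift in target frame [ 1.04  0.03 -0.11]
```

Request:
carry_out --motion "0.4 0 -0.1 0 0 0;0.3 0 0 0 0 0;0.2 0 0 0 0 0;0.1 0 0 0 0 0;0 0 0 0 0 0"

```text
t: 12.6
tcp_pos: [0.5995, -0.3155, 0.1876]
ee_rot: [0.508, 0.491, -0.507, 0.494]
ft_force: [0.6, -0.5, -3.2]
finger_gap: 0.57
```

Request:
carry_out --motion "0 0 0 0 0 0;0 0 0 0 0 0;0 0 0 0 0 0;0 0 0 0 0 0" --claw 0.28

```text
t: 12.93
tcp_pos: [0.6004, -0.3158, 0.1891]
ee_rot: [0.508, 0.49, -0.507, 0.495]
ft_force: [-0.1, -0.6, -0.1]
finger_gap: 0.716
```

Request:
carry_out --motion "-1 0 0 0 0 0;-2.5 0 0 0 0 0;-3.5 0 0 0 0 0;-3.5 0 0 0 0 0;-2 -2 0 0 0 0;0 -3 0 0 0 0;0 -2 0 0 0 0;0 0 0 0 0 0"

```text
t: 13.6
tcp_pos: [0.5279, -0.3125, 0.3248]
ee_rot: [0.508, 0.49, -0.506, 0.496]
ft_force: [-0.4, 1.0, -0.4]
finger_gap: 0.721
```

```bash
python3 tl.py w8.png
```

```text
(no output)
```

View pics/w8.png

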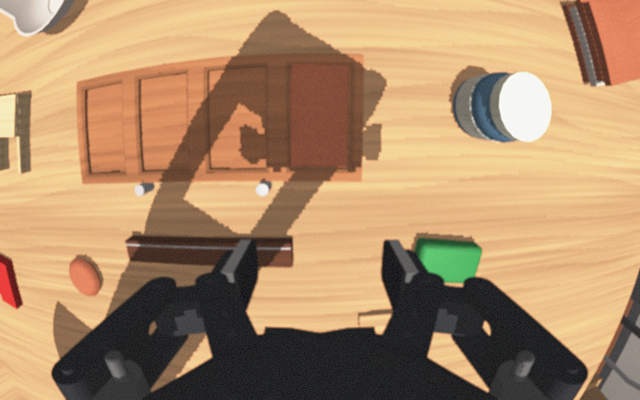

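```bash
python3 - <<'E'
from h import *
from o import jo,jy
f=np.load("w.npy",allow_pickle=True).item()
c=quad(f,[(289,63),(350,64),(351,168),(288,168)],.026); print(fr(jo,jy,[(.028,-.117)],0))
cv2.imwrite("pics/w8z.png",cv2.resize(f["pixels"][40:200,70:400,::-1],None,fx=2.4,fy=2.4,interpolation=2))
E
python3 rg.py .024 -.0305 .25
```

```text
centre [ 0.5996 -0.3154] len 0.0921 wid 0.054 yaw -0.027 -0.035
[[ 0.59963081 -0.31569701  0.        ]]
[0.6086 0.1675 0.25  ]
t 13.65 pos [ 0.529  -0.3126  0.3251] F [ 1.1 -0.3  0.4] gap 0.721
shift cm [  7.3    6.54 -48.25] turn [ 6.35  0.3  -0.56] | shift in target frame [  7.51   1.23 -48.65]
```

View pics/w8z.png

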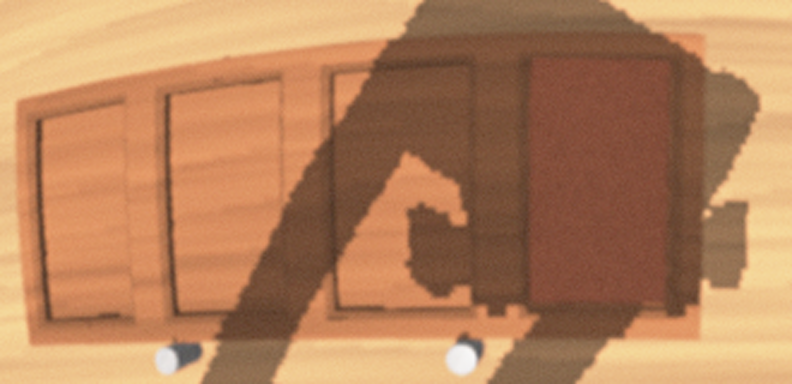

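Request:
carry_out --motion "0 0.8 -3 0.8 0 0;0 0.6 -4 0.8 0 0;0 0.5 -4.1 0.8 0 0;0 0.4 -4.1 0.8 0 -0.1;0 0.3 -4.1 0.8 0 -0.1;0.2 0.2 -4.1 0.8 0 -0.1;0.3 0.1 -4.1 0.6 0 -0.1;0.4 0 -4.1 0.4 0 0" --claw 1

```text
t: 14.32
tcp_pos: [0.5884, -0.0002, 0.3199]
ee_rot: [0.536, 0.456, -0.535, 0.467]
ft_force: [1.2, -0.5, 0.9]
finger_gap: 0.002
```

```bash
python3 rg.py .024 -.0305 .25
```

```text
[0.6086 0.1675 0.25  ]
t 14.32 pos [ 5.884e-01 -2.000e-04  3.199e-01] F [ 1.2 -0.5  0.9] gap 0.002
shift cm [  6.85  -0.57 -16.94] turn [-0.51  0.47 -0.76] | shift in target frame [  6.99  -0.32 -16.88]
```

Request:
carry_out --motion "1 -0.1 -4 -0.2 0.2 -0.3;1.5 -0.1 -3.8 -0.2 0.2 -0.3;1.5 0 -3.5 0 0 0;1.5 0 -2.8 0 0 0;1 0 -1.2 0 0 0;0.5 0 0 0 0 0;0 0 0 0 0 0"

```text
t: 14.9
tcp_pos: [0.6111, 0.1686, 0.2492]
ee_rot: [0.534, 0.465, -0.529, 0.468]
ft_force: [-0.6, 1.1, -0.5]
finger_gap: -0.004
```

```bash
python3 rg.py .024 -.0305 .205; python3 tl.py w9.png
```

```text
[0.6086 0.1675 0.205 ]
t 14.9 pos [0.6111 0.1686 0.2492] F [-0.6  1.1 -0.5] gap -0.004
shift cm [ 4.42 -0.26  0.15] turn [ 0.51 -0.16 -0.39] | shift in target frame [ 4.42 -0.23  0.14]
```

View pics/w9.png

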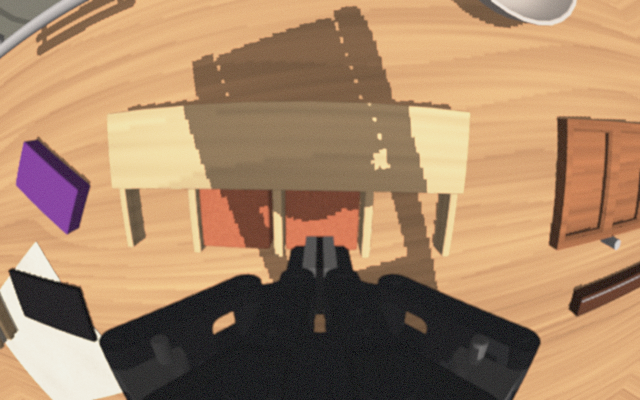

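The two remaining tiles, in lanes 2 and 3 (236,218 and 322,218), haven't moved. I'll lower onto lane 3.

Request:
carry_out --motion "1.3 -0.2 0.1 0.3 0 -0.2;1.3 0 0 0.2 0 -0.2;1.2 0 0 0 0 0;0.8 0 0 0 0 0;0.3 0 0 0 0 0;0 0 0 0 0 0"

```text
t: 15.45
tcp_pos: [0.6106, 0.1611, 0.1979]
ee_rot: [0.537, 0.462, -0.534, 0.462]
ft_force: [0.1, -1.2, 0.7]
finger_gap: -0.0
```

```bash
python3 rg.py .024 -.0305 .1935
```

```text
[0.6086 0.1675 0.1935]
t 15.45 pos [0.6106 0.1611 0.1979] F [ 0.1 -1.2  0.7] gap -0.0
shift cm [ 0.44 -0.29 -0.6 ] turn [-0.52 -0.15 -0.12] | shift in target frame [ 0.44 -0.28 -0.61]
```

Request:
carry_out --motion "0 -0.1 -0.5 -0.4 0 0;0.3 0 -0.1 0 0 0;0.2 0 0 0 0 0;0.3 0 0 0 0 0;0.2 0 0 0 0 0"

```text
t: 15.87
tcp_pos: [0.6131, 0.1678, 0.1935]
ee_rot: [0.537, 0.462, -0.531, 0.465]
ft_force: [-2.0, -0.2, 3.9]
finger_gap: 0.001
```

```bash
python3 rg.py -.066 -.0305 .1935
```

```text
[0.5195 0.1799 0.1935]
t 15.87 pos [0.6131 0.1678 0.1935] F [-2.  -0.2  3.9] gap 0.001
shift cm [-0.08 -9.44  0.12] turn [-0.1  -0.27 -0.51] | shift in target frame [ 0.   -9.44  0.1 ]
```

Request:
carry_out --motion "0.25 0 0 0 0 -0.4;0.3 -0.5 0 0 0 -0.4;0.3 -1 0 0 0 -0.6;0.3 -1.2 0 0 -0.1 -0.8;0.3 -1.2 0 0 -0.1 -0.8;0.3 -1.2 0 0 -0.1 -0.8"

```text
t: 16.37
tcp_pos: [0.5739, 0.176, 0.1935]
ee_rot: [-0.531, -0.471, 0.537, -0.456]
ft_force: [2.3, -1.2, 8.5]
finger_gap: 0.003
```

```bash
python3 rg.py -.066 -.0305 .1935
```

```text
[0.5195 0.1799 0.1935]
t 16.37 pos [0.5739 0.176  0.1935] F [ 2.3 -1.2  8.5] gap 0.003
shift cm [ 0.11 -5.44  0.36] turn [-0.04 -0.42  1.24] | shift in target frame [-0.   -5.44  0.36]
```

Request:
carry_out --motion "0.35 -1.2 0.1 0 -0.2 0;0.35 -1.2 0.1 0 0 0;0.35 -1.2 0.1 0 0 -0.2;0.35 -1.2 0 0 0 -0.3;0.35 -1.2 0 0 0 -0.3;0.3 -1 0 0 0 -0.3"

```text
t: 16.87
tcp_pos: [0.5156, 0.1864, 0.1934]
ee_rot: [0.539, 0.468, -0.527, 0.461]
ft_force: [2.2, -1.5, 6.7]
finger_gap: -0.002
```

```bash
python3 rg.py -.07 -.0305 .1935; python3 tl.py w10.png
```

```text
[0.5155 0.1805 0.1935]
t 16.87 pos [0.5156 0.1864 0.1934] F [ 2.2 -1.5  6.7] gap -0.002
shift cm [-0.02  0.08  0.58] turn [ 0.06 -1.06 -0.22] | shift in target frame [-0.01  0.08  0.58]
```

View pics/w10.png

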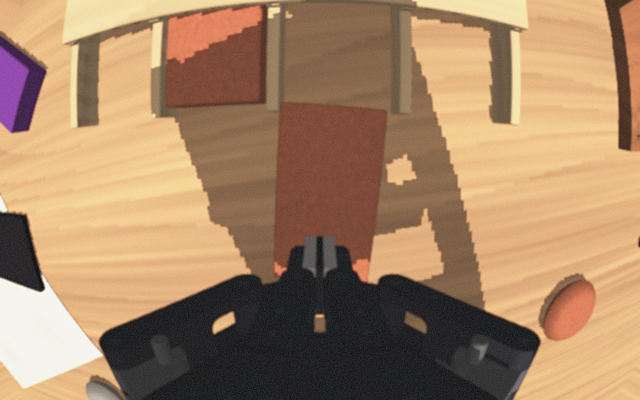

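Request:
carry_out --motion "-1 0 0 0 0 0;-3 0 0.2 0 -0.3 0;-3 0 0.2 0 -0.3 0;-2 0 0 0 -0.3 0;0 0 0 0 0 0;0 0 0 0 0 0"

```text
t: 17.42
tcp_pos: [0.5135, 0.1828, 0.2922]
ee_rot: [0.536, 0.464, -0.529, 0.466]
ft_force: [0.7, 0.1, -0.5]
finger_gap: 0.002
```

```bash
python3 tl.py w11.png
```

```text
(no output)
```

View pics/w11.png

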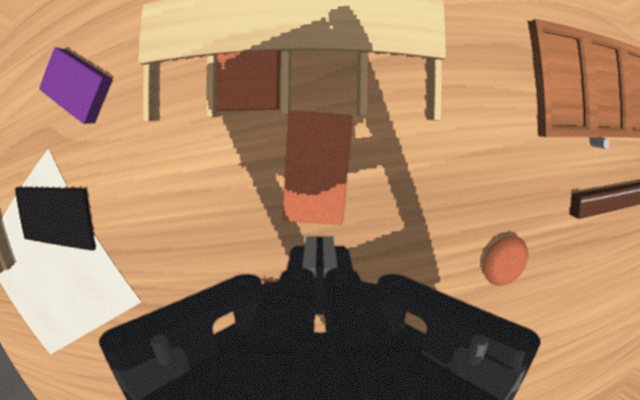

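Tile corners are at about (288,110), (353,114), (345,224) and (284,221).

```bash
python3 - <<'E'
from h import *
f=np.load("w.npy",allow_pickle=True).item()
c=quad(f,[(288,110),(353,114),(345,224),(284,221)],.02)
go([c[0],c[1],.235],-.21,True)
E
```

```text
centre [0.5428 0.1824] len 0.09 wid 0.0506 yaw -0.189 -0.19
t 17.47 pos [0.5138 0.1828 0.2925] F [1.5 0.1 0.6] gap -0.0
shift cm [ 5.77  2.82 -0.32] turn [ 4.29 -0.29 -0.52] | shift in target frame [ 5.75  2.84 -0.56]
```

Request:
carry_out --motion "0 1.4 -0.2 1 0 -0.2;1.5 1.1 -0.2 1 -0.2 -0.2;1.5 0.3 0 1 0 0;1.2 0 0 0 0 0;0.5 0 0 0 0 0;0 0 0 0 0 0" --claw 0.15

```text
t: 17.97
tcp_pos: [0.5416, 0.183, 0.239]
ee_rot: [-0.544, -0.452, 0.545, -0.45]
ft_force: [0.0, -0.7, -0.3]
finger_gap: 0.838
```

```bash
python3 - <<'E'
from h import *
go([.5428,.1824,.181],-.19,True)
E
```

```text
t 17.97 pos [0.5416 0.183  0.239 ] F [ 0.  -0.7 -0.3] gap 0.838
shift cm [5.8  0.14 0.04] turn [0.13 0.01 0.17] | shift in target frame [5.8  0.13 0.04]
```

Request:
carry_out --motion "1.8 0.1 0 0 0 0.1;1.5 0 0 0 0 0;1.3 0 0 0 0 0;0.8 0 0 0 0 0;0.3 0 0 0 0 0;0 0 0 0 0 0"

```text
t: 18.47
tcp_pos: [0.5407, 0.1831, 0.1787]
ee_rot: [-0.543, -0.453, 0.545, -0.451]
ft_force: [-0.4, 0.3, -0.6]
finger_gap: 0.852
```

```bash
python3 - <<'E'
from h import *
go([.5428,.1824,.181],-.19,True)
E
```

```text
t 18.47 pos [0.5407 0.1831 0.1787] F [-0.4  0.3 -0.6] gap 0.852
shift cm [-0.23  0.22  0.03] turn [0.29 0.06 0.24] | shift in target frame [-0.23  0.22  0.03]
```

Request:
carry_out --motion "-0.3 0.2 0 0.1 0 0.1;0 0 0 0 0 0"

```text
t: 18.63
tcp_pos: [0.5429, 0.1828, 0.1825]
ee_rot: [-0.544, -0.452, 0.545, -0.451]
ft_force: [0.8, -0.3, 0.6]
finger_gap: 0.85
```

Request:
carry_out --motion "0 0 0 0 0 0;0 0 0 0 0 0;0 0 0 0 0 0;0 0 0 0 0 0;0 0 0 0 0 0;0 0 0 0 0 0" --claw 1

```text
t: 19.13
tcp_pos: [0.544, 0.1826, 0.1852]
ee_rot: [0.545, 0.451, -0.544, 0.452]
ft_force: [-0.1, -0.4, -1.3]
finger_gap: 0.565
```

Request:
carry_out --motion "-1 0 0 0 0 0;-2 0 0 0 0 0;-3 0 0 0 0 0;-3 0 0 0 0 0;0 0 0 0 0 0"

```text
t: 19.55
tcp_pos: [0.5423, 0.1827, 0.2776]
ee_rot: [-0.543, -0.452, 0.546, -0.45]
ft_force: [0.7, 0.6, -0.1]
finger_gap: 0.57
```

```bash
python3 jg.py 3 .285;python3 tl.py w12.png
```

```text
[ 0.602  -0.2377  0.285 ]
t 19.55 pos [0.5423 0.1827 0.2776] F [ 0.7  0.6 -0.1] gap 0.57
shift cm [-0.73 13.66 40.21] turn [-8.94  0.1   0.32] | shift in target frame [-0.74  7.25 41.84]
```

View pics/w12.png

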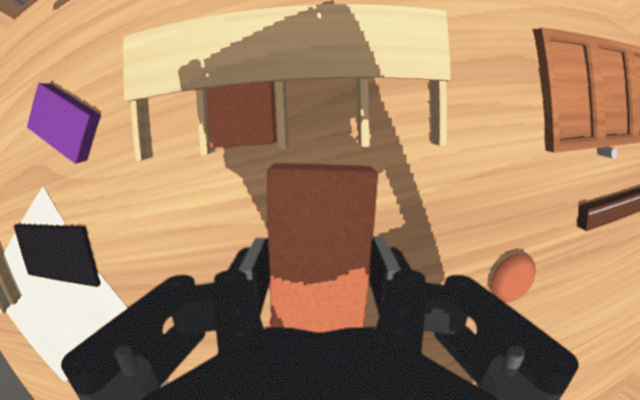

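```bash
python3 jg.py 2 .285
```

```text
[ 0.6044 -0.1598  0.285 ]
t 19.6 pos [0.5416 0.1826 0.2751] F [ 0.2  0.  -2.1] gap 0.572
shift cm [-0.98 12.5  32.48] turn [-8.94  0.14  0.43] | shift in target frame [-0.99  7.31 34.03]
```

Request:
carry_out --motion "-0.5 1 2.5 -1.1 0 0;-0.4 1.3 3.6 -1.1 0 0;-0.2 1.2 3.8 -1.1 0 0;0 1.1 3.9 -1.1 0 0;0 1 3.9 -1.1 0 0.1;0 0.9 3.9 -1.1 0 0.1;0 0.8 3.9 -1.1 0 0.1;0 0.6 3 -0.7 0 0"

```text
t: 20.27
tcp_pos: [0.5865, -0.1135, 0.2817]
ee_rot: [-0.504, -0.497, 0.506, -0.493]
ft_force: [0.6, 1.0, -1.6]
finger_gap: 0.567
```

```bash
python3 jg.py 2 .285
```

```text
[ 0.6044 -0.1598  0.285 ]
t 20.27 pos [ 0.5865 -0.1135  0.2817] F [ 0.6  1.  -1.6] gap 0.567
shift cm [-0.35  1.88  4.59] turn [ 0.61 -0.13  0.38] | shift in target frame [-0.33  1.93  4.57]
```

Request:
carry_out --motion "0.3 0.9 2 0.2 0 0.2;0.8 0.7 1.2 0.2 0 0.1;1.2 0.3 0.4 0 0 0;1.2 0 0 0 0 0;0.8 0 0 0 0 0;0 0 0 0 0 0"

```text
t: 20.77
tcp_pos: [0.6024, -0.158, 0.23]
ee_rot: [-0.507, -0.494, 0.51, -0.489]
ft_force: [-0.5, 0.4, -2.4]
finger_gap: 0.571
```

```bash
python3 jg.py 2 .205 .029
```

```text
[ 0.6054 -0.1598  0.205 ]
t 20.77 pos [ 0.6024 -0.158   0.23  ] F [-0.5  0.4 -2.4] gap 0.571
shift cm [2.49 0.32 0.18] turn [-0.21 -0.19  0.45] | shift in target frame [2.5  0.3  0.17]
```

Request:
carry_out --motion "0.8 0.3 0.2 -0.1 -0.1 0.3;0.8 0 0 0 0 0;0.6 0 0 0 0 0;0.3 0 0 0 0 0;0 0 0 0 0 0"

```text
t: 21.18
tcp_pos: [0.6046, -0.1553, 0.2006]
ee_rot: [-0.506, -0.496, 0.507, -0.491]
ft_force: [0.5, 0.5, -1.6]
finger_gap: 0.572
```

```bash
python3 jg.py 2 .191 .029
```

```text
[ 0.6054 -0.1598  0.191 ]
t 21.18 pos [ 0.6046 -0.1553  0.2006] F [ 0.5  0.5 -1.6] gap 0.572
shift cm [0.96 0.1  0.45] turn [ 0.21 -0.19  0.32] | shift in target frame [0.96 0.1  0.45]
```

Request:
carry_out --motion "0 0.1 0.4 0.1 0 0.2;0 0 0.1 0 0 0;0 0 0 0 0 0"

```text
t: 21.43
tcp_pos: [0.6058, -0.1602, 0.2012]
ee_rot: [0.507, 0.494, -0.506, 0.492]
ft_force: [0.5, -0.1, -1.5]
finger_gap: 0.57
```

```bash
python3 jg.py 2 .191 .029
```

```text
[ 0.6054 -0.1598  0.191 ]
t 21.43 pos [ 0.6058 -0.1602  0.2012] F [ 0.5 -0.1 -1.5] gap 0.57
shift cm [ 1.02 -0.05 -0.04] turn [ 0.17 -0.18  0.06] | shift in target frame [ 1.02 -0.05 -0.04]
```

Request:
carry_out --motion "0.4 0 0 0.1 -0.1 0;0.3 0 0 0 0 0;0.2 0 0 0 0 0;0.1 0 0 0 0 0;0 0 0 0 0 0"

```text
t: 21.85
tcp_pos: [0.6066, -0.1611, 0.192]
ee_rot: [0.508, 0.492, -0.507, 0.493]
ft_force: [0.2, -0.2, -2.3]
finger_gap: 0.569
```

```bash
python3 jg.py 2 .191 .029
```

```text
[ 0.6054 -0.1598  0.191 ]
t 21.85 pos [ 0.6066 -0.1611  0.192 ] F [ 0.2 -0.2 -2.3] gap 0.569
shift cm [ 0.1  -0.12 -0.12] turn [ 0.   -0.01 -0.11] | shift in target frame [ 0.1  -0.12 -0.12]
```

Lowered, no contact force. Releasing, then checking.

Request:
carry_out --motion "0.1 -0.1 -0.1 0 0 0;0 0 0 0 0 0"

```text
t: 22.02
tcp_pos: [0.6056, -0.16, 0.1909]
ee_rot: [0.508, 0.492, -0.507, 0.493]
ft_force: [-0.4, 0.5, -1.9]
finger_gap: 0.569
```

Request:
carry_out --motion "0 0 0 0 0 0;0 0 0 0 0 0;0 0 0 0 0 0;0 0 0 0 0 0" --claw 0.28

```text
t: 22.35
tcp_pos: [0.6061, -0.16, 0.1921]
ee_rot: [0.508, 0.491, -0.507, 0.494]
ft_force: [-0.6, 0.5, 0.8]
finger_gap: 0.714
```

Request:
carry_out --motion "-1 0 0 0 0 0;-2.5 0 0 0 0 0;-3.5 0 0 0 0 0;-3.5 0 0 0 0 0;-2 -2 0 0 0 0;0 -3 0 0 0 0;0 -2 0 0 0 0;0 0 0 0 0 0"

```text
t: 23.02
tcp_pos: [0.5339, -0.1576, 0.3289]
ee_rot: [0.508, 0.49, -0.506, 0.495]
ft_force: [0.3, 0.3, 0.6]
finger_gap: 0.724
```

```bash
python3 tl.py w13.png;python3 rg.py .024 .0305 .25;  python3 - <<'E'
from h import *
f=np.load("w.npy",allow_pickle=True).item()
cv2.imwrite("pics/w13r.png",rect(f,.5,.7,-.38,-.02,.026,.0005,True))
E
```

```text
[0.6171 0.2279 0.25  ]
t 23.07 pos [ 0.535  -0.1577  0.3292] F [ 0.4 -0.6  0.4] gap 0.715
shift cm [  7.9    7.01 -38.8 ] turn [ 6.29  0.1  -0.5 ] | shift in target frame [  7.92   2.79 -39.32]
```

View pics/w13.png

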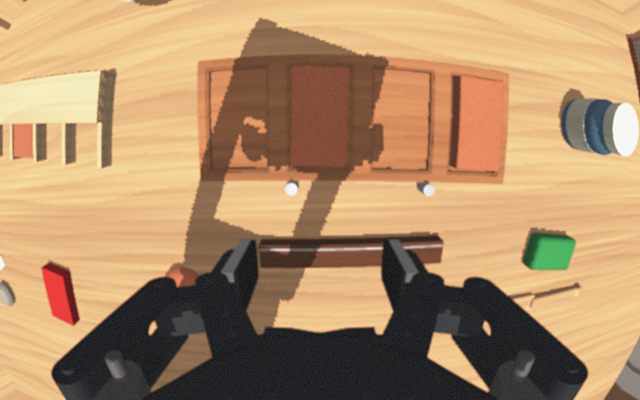

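View pics/w13r.png

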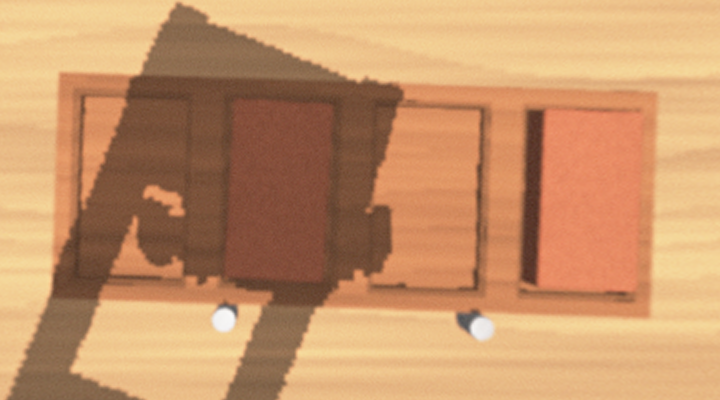

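Request:
carry_out --motion "0 0.8 -3 0.8 0 0;0 0.7 -4 0.8 0 0;0 0.6 -4 0.8 0 0;0 0.5 -4.1 0.8 0 -0.1;0.2 0.4 -4.1 0.8 0 -0.1;0.5 0.3 -4.1 0.8 0 -0.1;0.7 0.2 -4 0.6 0 -0.1;1 0.1 -3.5 0.4 0 0" --claw 1

```text
t: 23.73
tcp_pos: [0.6033, 0.1489, 0.3125]
ee_rot: [0.539, 0.456, -0.533, 0.466]
ft_force: [1.2, -0.3, -0.0]
finger_gap: 0.001
```

```bash
python3 rg.py .024 .0305 .25
```

```text
[0.6171 0.2279 0.25  ]
t 23.73 pos [0.6033 0.1489 0.3125] F [ 1.2 -0.3 -0. ] gap 0.001
shift cm [ 6.24  0.08 -8.03] turn [-0.59  0.14 -0.94] | shift in target frame [ 6.25  0.27 -8.01]
```

Request:
carry_out --motion "1 0 -3 -0.3 0 -0.4;1.5 0 -2 -0.2 0 -0.4;1.8 0.2 -1 0 0 0;1.8 0 -0.2 0 0 0;1.5 0 0 0 0 0;0.8 0 0 0 0 0;0 0 0 0 0 0"

```text
t: 24.32
tcp_pos: [0.6175, 0.2274, 0.2239]
ee_rot: [0.532, 0.466, -0.53, 0.467]
ft_force: [-0.2, -0.9, -0.1]
finger_gap: -0.002
```

```bash
python3 rg.py .024 .0305 .197; python3 tl.py w14.png
```

```text
[0.6171 0.2279 0.197 ]
t 24.32 pos [0.6175 0.2274 0.2239] F [-0.2 -0.9 -0.1] gap -0.002
shift cm [ 2.69 -0.05 -0.03] turn [ 0.59 -0.11 -0.2 ] | shift in target frame [ 2.69 -0.04 -0.04]
```

View pics/w14.png

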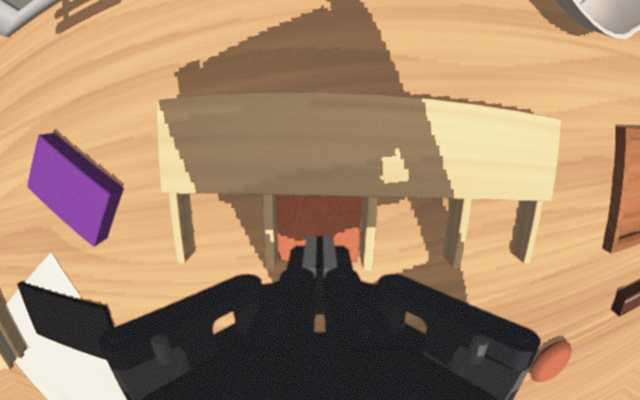

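Request:
carry_out --motion "1 0 0 0.3 0 -0.1;0.9 0 0 0.2 0 -0.1;0.5 0 0 0 0 0;0.2 0 0 0 0 0;0 0 0 0 0 0"

```text
t: 24.78
tcp_pos: [0.6199, 0.2265, 0.2003]
ee_rot: [0.536, 0.463, -0.532, 0.464]
ft_force: [0.6, 0.0, 0.0]
finger_gap: -0.001
```

```bash
python3 rg.py .024 .0305 .1935
```

```text
[0.6171 0.2279 0.1935]
t 24.78 pos [0.6199 0.2265 0.2003] F [0.6 0.  0. ] gap -0.001
shift cm [ 0.68 -0.3  -0.09] turn [-0.11 -0.25 -0.3 ] | shift in target frame [ 0.68 -0.3  -0.1 ]
```

Request:
carry_out --motion "0.4 -0.2 -0.1 0 -0.2 -0.2;0.3 0 0 0 0 0;0.3 0 0 0 0 0;0.3 0 0 0 0 -0.3;0.3 -0.5 0 0 0 -0.4;0.3 -1 0 0 0 -0.6;0.3 -1.2 0 0 -0.1 -0.6;0.3 -1.2 0 0 -0.1 -0.6"

```text
t: 25.45
tcp_pos: [0.5902, 0.2337, 0.1935]
ee_rot: [-0.534, -0.467, 0.535, -0.459]
ft_force: [2.8, -1.0, 8.6]
finger_gap: -0.004
```

```bash
python3 rg.py -.068 .0305 .1935
```

```text
[0.526  0.2406 0.1935]
t 25.45 pos [0.5902 0.2337 0.1935] F [ 2.8 -1.   8.6] gap -0.004
shift cm [ 0.06 -6.45  0.23] turn [-0.22 -0.44  0.55] | shift in target frame [-0.   -6.45  0.21]
```

Request:
carry_out --motion "0.35 -1.2 0.1 0 -0.2 0;0.35 -1.2 0.2 0 -0.2 0;0.35 -1.2 0.2 0 -0.1 -0.2;0.35 -1.2 0.1 0 -0.1 -0.3;0.35 -1.2 0 0 0 -0.3;0.35 -1.2 0 0 0 -0.3;0.3 -0.8 0 0 0 -0.3"

```text
t: 26.03
tcp_pos: [0.5243, 0.2431, 0.1935]
ee_rot: [0.544, 0.462, -0.525, 0.463]
ft_force: [3.2, -0.7, 7.1]
finger_gap: 0.003
```

Request:
carry_out --motion "-1 0 0 0 0 0;-3 0 0 0 0 0;-3 0 0 0 0 0;-2 0 0 0 0 0;0 0 0 0 0 0;0 0 0 0 0 0"

```text
t: 26.53
tcp_pos: [0.5214, 0.2418, 0.2905]
ee_rot: [0.544, 0.462, -0.524, 0.464]
ft_force: [-0.1, 0.1, -1.0]
finger_gap: -0.002
```

```bash
python3 tl.py w15.png
```

```text
(no output)
```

View pics/w15.png

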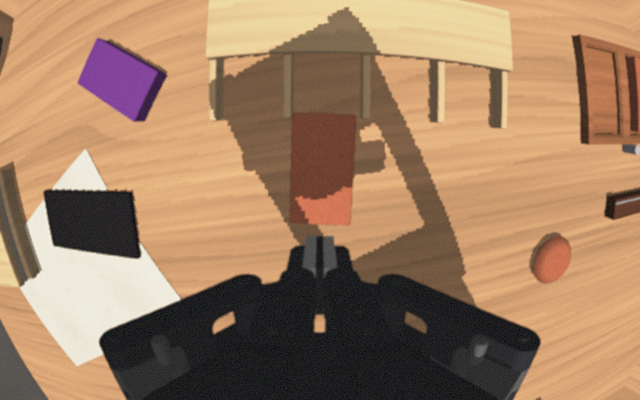

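```bash
python3 - <<'E'
from h import *
f=np.load("w.npy",allow_pickle=True).item()
c=quad(f,[(292,112),(356,115),(351,224),(291,222)],.02)
go([c[0],c[1],.235],-.165,True)
E
```

```text
centre [0.5535 0.241 ] len 0.0885 wid 0.0495 yaw -0.166 -0.178
t 26.58 pos [0.5217 0.2418 0.2907] F [-0.4 -0.   0.5] gap 0.003
shift cm [ 5.64  3.04 -0.25] turn [ 1.3  -1.17 -1.2 ] | shift in target frame [ 5.57  3.15 -0.43]
```

Request:
carry_out --motion "0 1.5 -0.2 0.5 -0.5 -0.5;1.5 1.2 -0.2 0.5 -0.4 -0.4;1.5 0.3 0 0.4 -0.2 -0.2;1.2 0 0 0 0 0;0.5 0 0 0 0 0;0 0 0 0 0 0" --claw 0.15

```text
t: 27.08
tcp_pos: [0.5508, 0.2408, 0.2354]
ee_rot: [-0.538, -0.457, 0.542, -0.456]
ft_force: [0.0, 0.2, 0.3]
finger_gap: 0.837
```

```bash
python3 - <<'E'
from h import *
go([.553,.2410,.181],-.17,True)
E
python3 tl.py w16.png
```

```text
t 27.08 pos [0.5508 0.2408 0.2354] F [0.  0.2 0.3] gap 0.837
shift cm [ 5.44  0.25 -0.08] turn [0.15 0.18 0.35] | shift in target frame [ 5.44  0.21 -0.06]
```

View pics/w16.png

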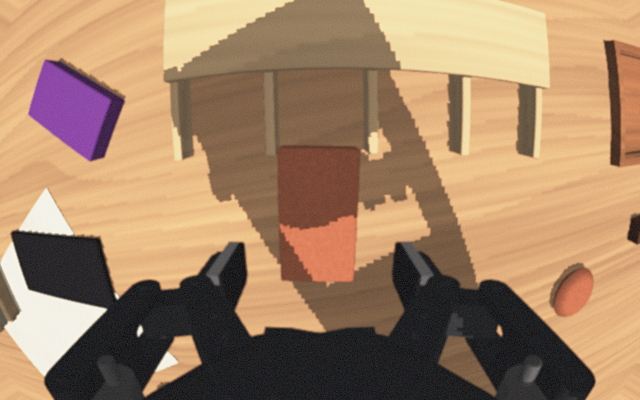

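Request:
carry_out --motion "1.7 0.1 -0.1 0.1 0.1 0.2;1.4 0.1 0 0 0 0.1;1.2 0 0 0 0 0;0.7 0 0 0 0 0;0.2 0 0 0 0 0;0 0 0 0 0 0"

```text
t: 27.63
tcp_pos: [0.5513, 0.2419, 0.1827]
ee_rot: [-0.54, -0.456, 0.54, -0.456]
ft_force: [-0.0, 0.4, 0.1]
finger_gap: 0.848
```

```bash
python3 - <<'E'
from h import *
go([.553,.2410,.182],-.17,True)
E
```

```text
t 27.63 pos [0.5513 0.2419 0.1827] F [-0.   0.4  0.1] gap 0.848
shift cm [0.07 0.19 0.06] turn [0.14 0.04 0.04] | shift in target frame [0.07 0.19 0.06]
```

Request:
carry_out --motion "0.1 0.1 0 0.1 0 0;0 0 0 0 0 0;0 0 0 0 0 0;0 0 0 0 0 0;0 0 0 0 0 0;0 0 0 0 0 0;0 0 0 0 0 0" --claw 1

```text
t: 28.22
tcp_pos: [0.5527, 0.2417, 0.1836]
ee_rot: [0.541, 0.456, -0.54, 0.456]
ft_force: [-0.4, -1.3, -2.7]
finger_gap: 0.571
```

Request:
carry_out --motion "-1 0 0 0 0 0;-2 0 0 0 0 0;-3 0 0 0 0 0;-3 0 0 0 0 0;0 0 0 0 0 0"

```text
t: 28.63
tcp_pos: [0.5512, 0.2415, 0.2763]
ee_rot: [-0.539, -0.457, 0.542, -0.455]
ft_force: [0.7, 1.2, -0.9]
finger_gap: 0.569
```

```bash
python3 jg.py 1 .285;python3 tl.py w17.png
```

```text
[ 0.6067 -0.0818  0.285 ]
t 28.63 pos [0.5512 0.2415 0.2763] F [ 0.7  1.2 -0.9] gap 0.569
shift cm [-0.83 10.92 30.94] turn [-7.96  0.14  0.3 ] | shift in target frame [-0.87  6.53 32.15]
```

View pics/w17.png

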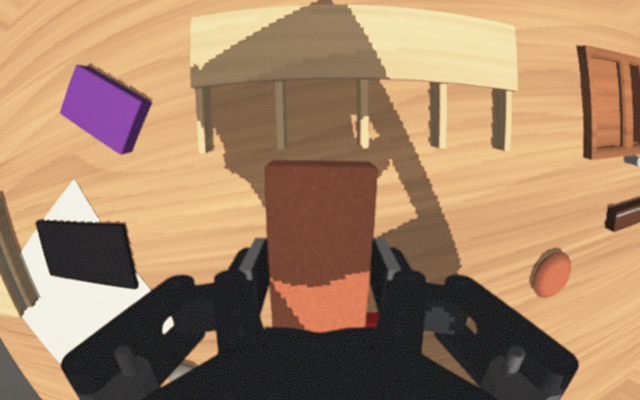

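Request:
carry_out --motion "-0.5 0.8 2.4 -1 0 0;-0.4 1.1 3.6 -1 0 0;-0.2 1.1 3.8 -1 0 0;0 1 3.9 -1 0 0;0 0.9 3.9 -1 0 0.1;0 0.8 3.9 -1 0 0.1;0 0.6 3.6 -1 0 0.1;0 0.4 2 -0.7 0 0"

```text
t: 29.35
tcp_pos: [0.587, -0.0402, 0.2817]
ee_rot: [-0.503, -0.497, 0.506, -0.494]
ft_force: [0.0, -0.3, -2.7]
finger_gap: 0.575
```

```bash
python3 jg.py 1 .285 .027;
```

```text
[ 0.6057 -0.0818  0.285 ]
t 29.35 pos [ 0.587  -0.0402  0.2817] F [ 0.  -0.3 -2.7] gap 0.575
shift cm [-0.34  1.95  4.12] turn [0.76 0.01 0.29] | shift in target frame [-0.33  2.    4.1 ]
```

Request:
carry_out --motion "0.3 0.9 1.8 0.3 0 0.2;0.8 0.7 1.1 0.2 0 0.1;1.2 0.3 0.4 0 0 0;1.2 0 0 0 0 0;0.8 0 0 0 0 0;0 0 0 0 0 0"

```text
t: 29.85
tcp_pos: [0.6033, -0.0806, 0.2309]
ee_rot: [-0.507, -0.493, 0.509, -0.49]
ft_force: [-0.9, -0.1, -3.4]
finger_gap: 0.571
```

```bash
python3 jg.py 1 .205 .027
```

```text
[ 0.6057 -0.0818  0.205 ]
t 29.85 pos [ 0.6033 -0.0806  0.2309] F [-0.9 -0.1 -3.4] gap 0.571
shift cm [2.59 0.26 0.11] turn [-0.13 -0.02  0.34] | shift in target frame [2.59 0.25 0.11]
```

Request:
carry_out --motion "0.8 0.2 0.2 -0.1 0 0.3;0.8 0 0.1 0 0 0;0.5 0 0.1 0 0 0;0.2 0 0 0 0 0;0 0 0 0 0 0"

```text
t: 30.27
tcp_pos: [0.604, -0.0808, 0.2036]
ee_rot: [-0.506, -0.495, 0.507, -0.492]
ft_force: [-1.2, 1.0, -2.8]
finger_gap: 0.573
```

```bash
python3 jg.py 1 .190 .027
```

```text
[ 0.6057 -0.0818  0.19  ]
t 30.27 pos [ 0.604  -0.0808  0.2036] F [-1.2  1.  -2.8] gap 0.573
shift cm [1.36 0.18 0.1 ] turn [ 0.28 -0.1   0.23] | shift in target frame [1.36 0.18 0.09]
```

Request:
carry_out --motion "0.2 0.2 0.1 0.2 0 0.2;0.4 0 0 0 0 0;0.3 0 0 0 0 0;0.2 0 0 0 0 0;0.1 0 0 0 0 0;0 0 0 0 0 0"

```text
t: 30.77
tcp_pos: [0.6071, -0.0817, 0.1921]
ee_rot: [0.508, 0.492, -0.506, 0.493]
ft_force: [-0.2, 0.6, -2.9]
finger_gap: 0.572
```

```bash
python3 jg.py 1 .190 .027
```

```text
[ 0.6057 -0.0818  0.19  ]
t 30.77 pos [ 0.6071 -0.0817  0.1921] F [-0.2  0.6 -2.9] gap 0.572
shift cm [ 0.21 -0.13  0.01] turn [ 0.08 -0.07 -0.16] | shift in target frame [ 0.21 -0.13  0.01]
```

Request:
carry_out --motion "0.2 -0.1 0 0 0 0;0 0 0 0 0 0"

```text
t: 30.93
tcp_pos: [0.6061, -0.0818, 0.1901]
ee_rot: [0.508, 0.492, -0.506, 0.493]
ft_force: [-0.5, 0.7, -2.5]
finger_gap: 0.57
```

Request:
carry_out --motion "0 0 0 0 0 0;0 0 0 0 0 0;0 0 0 0 0 0;0 0 0 0 0 0" --claw 0.28

```text
t: 31.27
tcp_pos: [0.607, -0.082, 0.1918]
ee_rot: [0.509, 0.491, -0.506, 0.494]
ft_force: [-0.5, 0.5, -0.2]
finger_gap: 0.718
```

Request:
carry_out --motion "-1 0 0 0 0 0;-2.5 0 0 0 0 0;-3.5 0 0 0 0 0;-3.5 0 0 0 0 0;-2 -2 1 0 0 0;0 -3 3 0 0 0;0 -3 3 0 0 0;0 0 2 0 0 0"

```text
t: 31.93
tcp_pos: [0.5218, -0.1677, 0.3284]
ee_rot: [0.507, 0.492, -0.503, 0.497]
ft_force: [0.0, -0.1, -0.0]
finger_gap: 0.724
```

```bash
python3 tl.py w18.png; python3 - <<'E'
from h import *
f=np.load("w.npy",allow_pickle=True).item()
cv2.imwrite("pics/w18r.png",rect(f,.4,.7,-.38,-.02,.026,.0005,True))
E
```

```text
(no output)
```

View pics/w18.png

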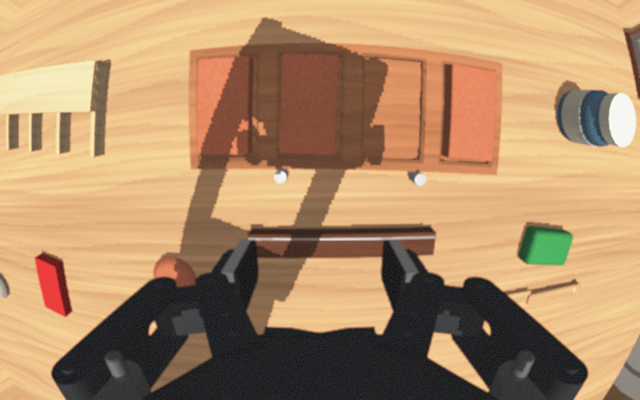

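View pics/w18r.png

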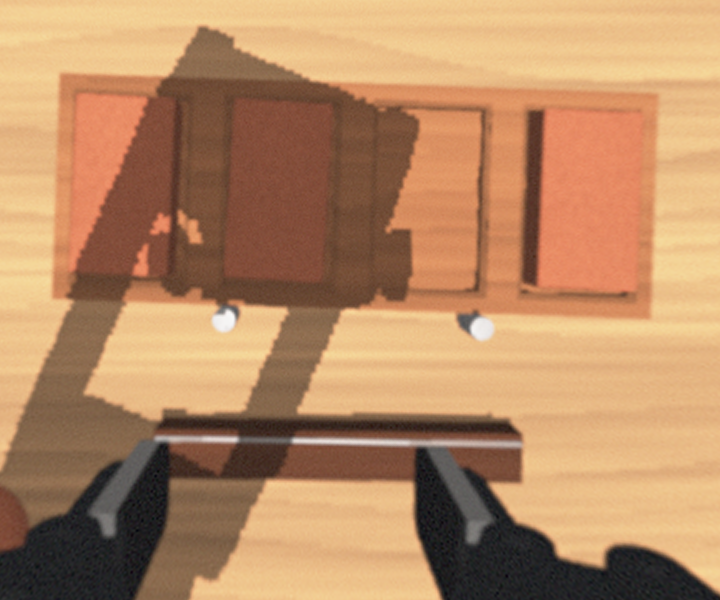

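```bash
python3 - <<'E'
from h import *
from o import jo,jy
f=np.load("w.npy",allow_pickle=True).item()
cv2.imwrite("pics/bar.png",cv2.resize(f["pixels"][210:275,230:450,::-1],None,fx=3.6,fy=3.6,interpolation=2))
cv2.imwrite("pics/barr.png",rect(f,.43,.55,-.32,-.06,.018,.00035,True))
g=vision.grab_frame("scene")
cv2.imwrite("pics/barr2.png",rect(g,.43,.55,-.32,-.06,.018,.00035))
E
```

```text
(no output)
```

View pics/barr.png

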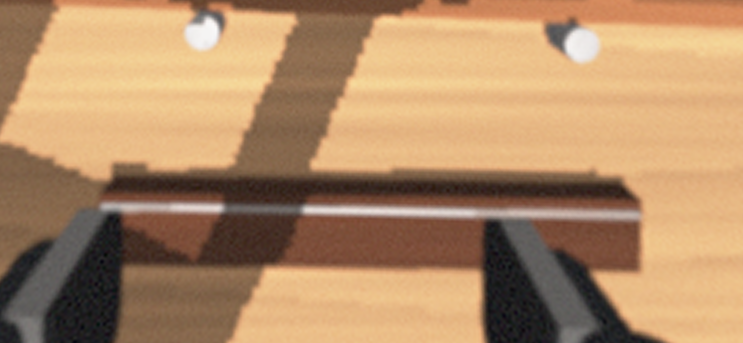

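View pics/barr2.png

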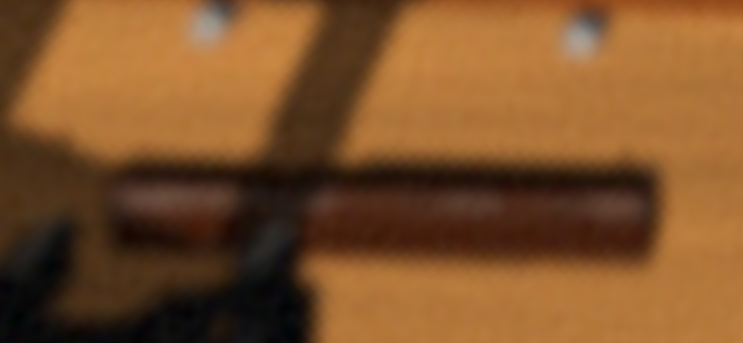

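```bash
cat > bg.py <<'E'
from h import *; import sys
from o import jo,jy
x,y,z=map(float,sys.argv[1:4])
p=fr(jo,jy,[(x,y)],z)[0]; print(p.round(4)); go(p,jy,True)
E
python3 bg.py -.143 .0045 .22
```

```text
[ 0.4324 -0.1891  0.22  ]
t 32.03 pos [ 0.5244 -0.1693  0.3294] F [0.  0.6 0.5] gap 0.721
shift cm [10.83 -9.29  2.18] turn [ 0.33  0.1  -0.76] | shift in target frame [10.94 -9.14  2.25]
```

Request:
carry_out --motion "0 -2.4 0.5 0.2 0 -0.4;0 -2.8 0.6 0.1 0 -0.4;1.5 -2.2 0.5 0 0 0;2.2 -1 0.3 0 0 0;2.5 -0.4 0.1 0 0 0;2.2 0 0 0 0 0;1 0 0 0 0 0;0 0 0 0 0 0" --claw 0

```text
t: 32.7
tcp_pos: [0.4368, -0.1866, 0.24]
ee_rot: [0.509, 0.488, -0.506, 0.496]
ft_force: [-0.7, 0.7, 0.5]
finger_gap: 0.995
```

```bash
python3 bg.py -.143 .0045 .168; python3 tl.py w19.png
```

```text
[ 0.4324 -0.1891  0.168 ]
t 32.7 pos [ 0.4368 -0.1866  0.24  ] F [-0.7  0.7  0.5] gap 0.995
shift cm [ 7.2  -0.51  0.22] turn [-0.06  0.3  -0.67] | shift in target frame [ 7.2  -0.43  0.26]
```

View pics/w19.png

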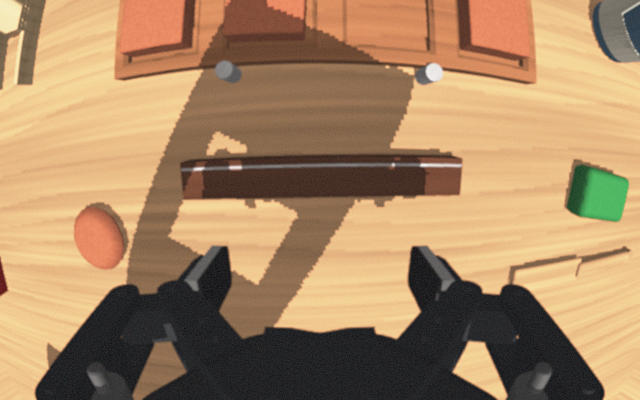

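```bash
python3 - <<'E'
from h import *
from o import jo,jy
f=np.load("w.npy",allow_pickle=True).item()
c=quad(f,[(182,163.5),(461,159),(461,194),(183,199)],.018)
cc,s=np.cos(jy),np.sin(jy); d=c-np.array(jo); print((cc*d[0]+s*d[1]).round(4),(-s*d[0]+cc*d[1]).round(4))
for u,v in((227,71),(430,72)):
    d=fonz(f,u,v,.024)[:2]-np.array(jo); print("pin",(cc*d[0]+s*d[1]).round(4),(-s*d[0]+cc*d[1]).round(4))
E
```

```text
centre [ 0.4685 -0.1899] len 0.0244 wid 0.1892 yaw -0.016 -0.014
-0.1069 0.0047
pin -0.0385 0.0631
pin -0.038 -0.0621
```

Request:
carry_out --motion "1.8 -0.4 0.2 0 0.2 -0.4;1.8 -0.1 0 0 0 -0.2;1.6 0 0 0 0 0;0.9 0 0 0 0 0;0.3 0 0 0 0 0;0 0 0 0 0 0"

```text
t: 33.25
tcp_pos: [0.4395, -0.19, 0.1847]
ee_rot: [0.508, 0.488, -0.506, 0.498]
ft_force: [-0.1, 0.8, -1.3]
finger_gap: 1.001
```

```bash
python3 bg.py -.143 .0045 .168
```

```text
[ 0.4324 -0.1891  0.168 ]
t 33.25 pos [ 0.4395 -0.19    0.1847] F [-0.1  0.8 -1.3] gap 1.001
shift cm [ 1.66 -0.73 -0.09] turn [ 0.12  0.43 -0.79] | shift in target frame [ 1.67 -0.71 -0.08]
```

Request:
carry_out --motion "0 -0.6 0 0.1 0.3 -0.5;0.5 -0.2 0 0 0.2 -0.4;0.5 0 0 0 0 0;0.3 0 0 0 0 0;0.1 0 0 0 0 0;0 0 0 0 0 0"

```text
t: 33.75
tcp_pos: [0.433, -0.1908, 0.1738]
ee_rot: [0.508, 0.492, -0.507, 0.493]
ft_force: [-0.4, 0.4, -0.1]
finger_gap: 0.996
```

```bash
python3 bg.py -.143 .0045 .168; python3 tl.py w20.png
```

```text
[ 0.4324 -0.1891  0.168 ]
t 33.75 pos [ 0.433  -0.1908  0.1738] F [-0.4  0.4 -0.1] gap 0.996
shift cm [ 0.58 -0.07 -0.17] turn [ 0.03  0.05 -0.12] | shift in target frame [ 0.58 -0.07 -0.17]
```

View pics/w20.png

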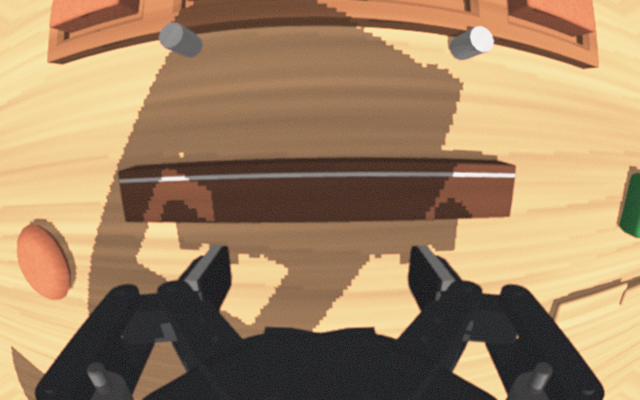

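Request:
carry_out --motion "0.4 0 -0.1 0 0 -0.1;0.1 0 0 0 0 0;0 0.5 0 0 0 0;0 0.5 0 0 0 0;0 0.6 0 0 0 0;0 0.6 0 0 0 0"

```text
t: 34.3
tcp_pos: [0.4562, -0.1903, 0.1682]
ee_rot: [-0.507, -0.492, 0.508, -0.492]
ft_force: [0.4, -0.9, 0.1]
finger_gap: 0.998
```

```bash
python3 bg.py -.083 .0045 .168
```

```text
[ 0.4924 -0.1909  0.168 ]
t 34.3 pos [ 0.4562 -0.1903  0.1682] F [ 0.4 -0.9  0.1] gap 0.998
shift cm [ 0.02  3.62 -0.05] turn [-0.01  0.04  0.02] | shift in target frame [ 0.02  3.62 -0.05]
```

Request:
carry_out --motion "0 0.5 0 0 0 0;0 0.5 0 0 0 0;0 0.5 0 0 0 0;0 0.5 0 0 0 0;0 0.3 0 0 0 0;0 0 0 0 0 0"

```text
t: 34.8
tcp_pos: [0.4839, -0.1911, 0.1685]
ee_rot: [-0.507, -0.492, 0.507, -0.493]
ft_force: [0.3, 0.1, 0.2]
finger_gap: 1.001
```

```bash
python3 bg.py -.083 .0045 .168; python3 tl.py w21.png
```

```text
[ 0.4924 -0.1909  0.168 ]
t 34.8 pos [ 0.4839 -0.1911  0.1685] F [0.3 0.1 0.2] gap 1.001
shift cm [ 0.05  0.85 -0.05] turn [ 0.05  0.06 -0.04] | shift in target frame [ 0.05  0.85 -0.05]
```

View pics/w21.png

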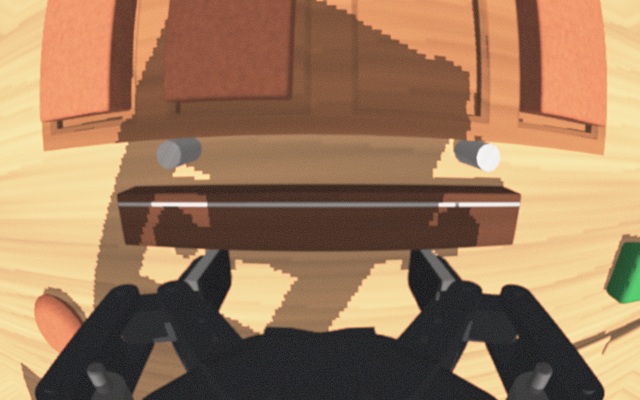

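Request:
carry_out --motion "0 0.3 0 0 0 0;0 0.3 0 0 0 0;0 0.2 0 0 0 0;0 0 0 0 0 0"

```text
t: 35.18
tcp_pos: [0.4918, -0.1913, 0.1683]
ee_rot: [-0.507, -0.492, 0.508, -0.493]
ft_force: [0.0, 0.2, -0.2]
finger_gap: 1.003
```

Request:
carry_out --motion "0 0.2 0 0 0 0;0 0.1 0 0 0 0;0 0.1 0 0 0 0;0 0.1 0 0 0 0"

```text
t: 35.52
tcp_pos: [0.4956, -0.1915, 0.1679]
ee_rot: [-0.506, -0.494, 0.509, -0.491]
ft_force: [-7.6, -0.8, 4.3]
finger_gap: 0.997
```

```bash
python3 bg.py -.083 .0045 .168; python3 tl.py w22.png
```

```text
[ 0.4924 -0.1909  0.168 ]
t 35.52 pos [ 0.4956 -0.1915  0.1679] F [-7.6 -0.8  4.3] gap 0.997
shift cm [-0.01 -0.32 -0.05] turn [-0.    0.01  0.3 ] | shift in target frame [-0.01 -0.32 -0.05]
```

View pics/w22.png

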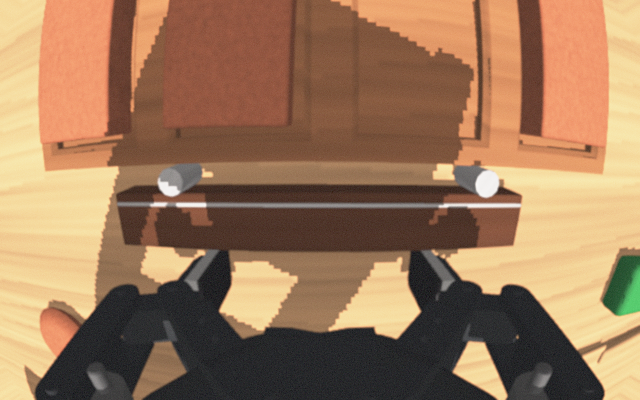

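Request:
carry_out --motion "0 0.2 0 0 0 0;0 0.2 0 0 0 0"

```text
t: 35.73
tcp_pos: [0.497, -0.1919, 0.1672]
ee_rot: [-0.505, -0.496, 0.511, -0.488]
ft_force: [-11.4, -1.0, 9.5]
finger_gap: 1.0
```

Request:
carry_out --motion "0 -0.3 0 0 0 0;0 -1 0 0 0 0;0 -1.5 0 0 0 0;-1.5 -1 0 0 0 0;-3 0 0 0 0 0;-4 0 0 0 0 0;-4 0 0 0 0 0;-2 0 0 0 0 0"

```text
t: 36.4
tcp_pos: [0.4557, -0.1891, 0.3099]
ee_rot: [-0.503, -0.501, 0.513, -0.483]
ft_force: [1.0, -0.9, 1.5]
finger_gap: 0.999
```

```bash
python3 tl.py w23.png; python3 - <<'E'
from h import *
from o import jo,jy
f=np.load("w.npy",allow_pickle=True).item()
print(manip.sense()["tcp_pos"])
save(f,"w23z.png",(100,0,580,230),1.65)
cv2.imwrite("pics/w23r.png",rect(f,.45,.7,-.38,-.02,.018,.0005,True))
for n in["scene","side"]:
    g=vision.grab_frame(n); save(g,n+"23.png",(190,90,450,340) if n=="scene" else (270,130,430,340),2.4 if n=="scene" else 2.8)
E
```

```text
[ 0.45681973 -0.18970741  0.31321929]
```

View pics/w23z.png

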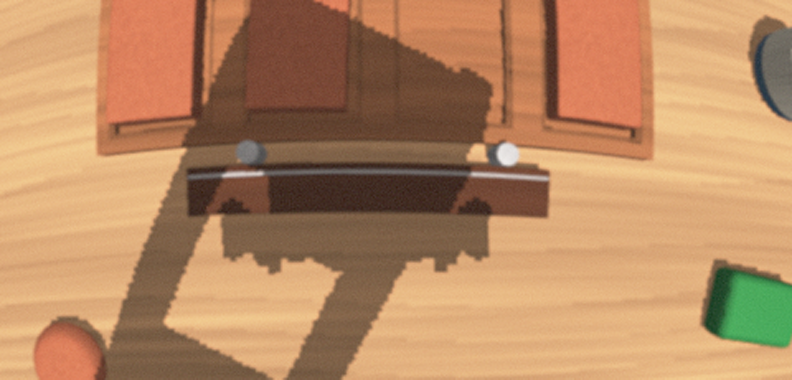

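View pics/side23.png

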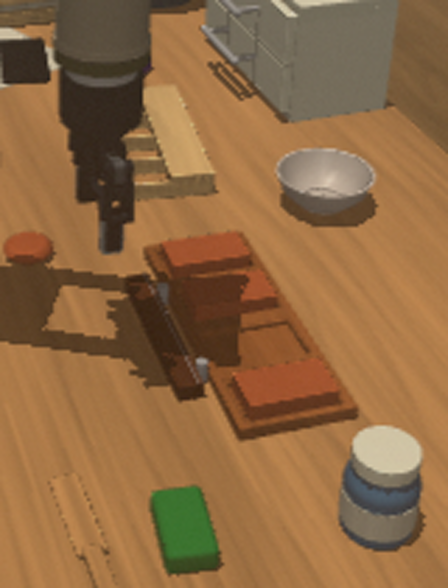

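View pics/scene23.png

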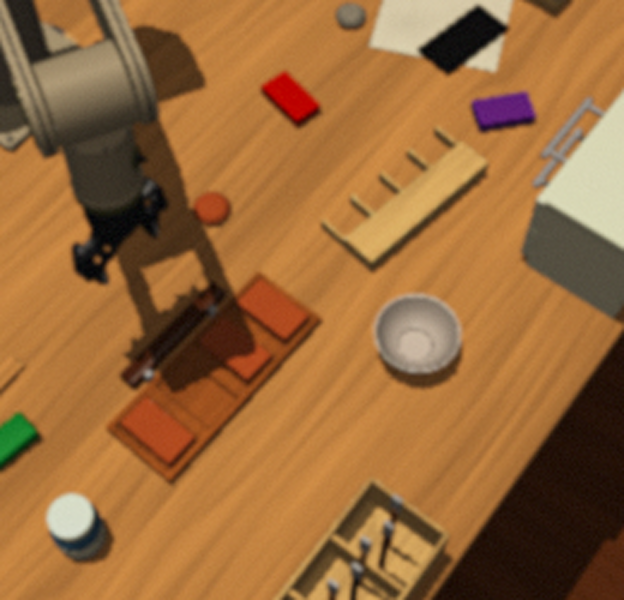

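```bash
python3 - <<'E'
from h import *
from o import jo,jy
f=np.load("w.npy",allow_pickle=True).item()
cc,s=np.cos(jy),np.sin(jy)
J=lambda p:(cc*(p-jo)[0]+s*(p-jo)[1],-s*(p-jo)[0]+cc*(p-jo)[1])
jo=np.array(jo)
c=quad(f,[(214,103),(432,104),(432,130.9),(214.5,130.9)],.018); print(np.round(J(c),4))
for u,v in((152+100-.5,153/1.65),(100+507/1.65,153/1.65)):
    print("pin",np.round(J(fonz(f,u,v,.024)[:2]),4))
save(f,"w23y.png",(205,80,445,140),3.3)
E
```

```text
centre [ 0.5184 -0.1913] len 0.024 wid 0.1885 yaw -0.021 -0.031
[-0.057   0.0048]
pin [-0.0383  0.0637]
pin [-0.0375 -0.0646]
```

View pics/w23y.png

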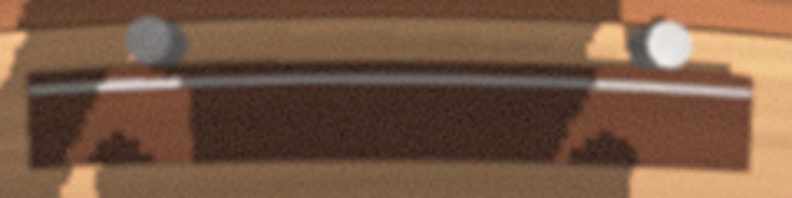

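View pics/w23r.png

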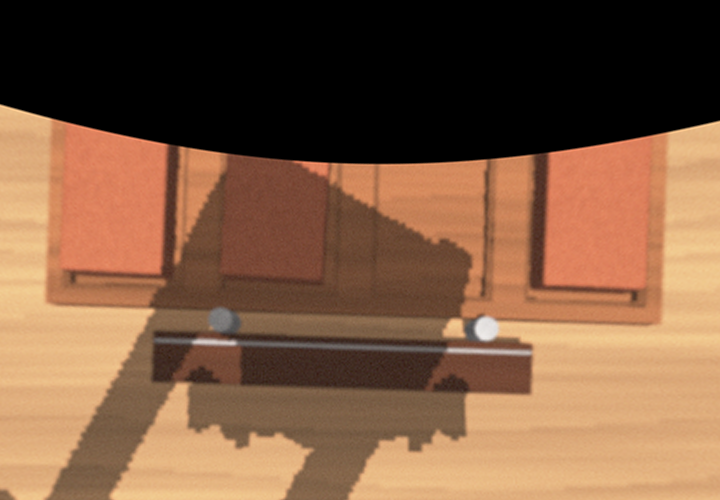

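```bash
python3 - <<'E'
from h import *
from o import jo,jy
jo=np.array(jo)
for n in("side","scene"):
    g=vision.grab_frame(n); C=cloud(g); D=C[...,:2]-jo; c,s=np.cos(jy),np.sin(jy)
    X=c*D[...,0]+s*D[...,1]; Y=-s*D[...,0]+c*D[...,1]
    for k,y in((1,.117),(2,.039),(3,-.039),(4,-.117)):
        m=(g["depth"]>0)&(abs(X-.028)<.038)&(abs(Y-y)<.02)
        P=np.c_[X[m],Y[m],np.ones(m.sum())]; z=C[...,2][m]; w=np.linalg.lstsq(P,z,rcond=None)[0]
        print(n,k,m.sum(),np.median(z).round(4),"slopes",w[:2].round(3))
    m=(g["depth"]>0)&(abs(X+.057)<.009)&(abs(Y-.005)<.08); print("bar z",np.median(C[...,2][m]).round(4))
    hi=(g["depth"]>0)&(C[...,2]>.021)&(C[...,2]<.032)&(abs(X-.028)<.07)&(abs(Y)<.17)
    nn,lab,st,ce=cv2.connectedComponentsWithStats(hi.astype(np.uint8))
    for i in range(1,nn):
        if st[i,4]>100: q=lab==i; print(" blob",st[i,4],fitrect(np.c_[X[q],Y[q]]))
E
```

```text
side 1 174 0.0266 slopes [ 0.001 -0.009]
side 2 200 0.0268 slopes [-0.001 -0.006]
side 3 233 0.0065 slopes [-0.007 -0.008]
side 4 274 0.0266 slopes [ 0.003 -0.007]
bar z 0.0195
 blob 301 (array([0.0271, 0.115 ]), array([0.0555, 0.091 ]), 89.28815460205078)
 blob 347 (array([0.0273, 0.0383]), array([0.0596, 0.0907]), 88.47992706298828)
 blob 468 (array([ 0.0273, -0.1181]), array([0.0553, 0.0912]), 87.95486450195312)
scene 1 238 0.025 slopes [0.001 0.008]
scene 2 251 0.0246 slopes [-0.005  0.002]
scene 3 259 0.0047 slopes [0.001 0.01 ]
scene 4 281 0.0251 slopes [-0.002  0.009]
bar z 0.4859
 blob 298 (array([0.0345, 0.1151]), array([0.0523, 0.0914]), 89.24200439453125)
 blob 329 (array([0.0332, 0.0368]), array([0.0516, 0.0905]), 89.65357208251953)
 blob 371 (array([ 0.033 , -0.1192]), array([0.05  , 0.0919]), 89.62001037597656)
```

Every check agrees: tile tops are 20 mm above the pocket floor, level and centred, and the bar is against both pins. The robot is clear, so I'm handing in.

```bash
python3 - <<'E'
from h import *
s=manip.sense(); print(s["t"],s["ft_force"].round(1)); print(manip.finish_job())
E
```

```text
36.65 [ 0.6  0.4 -0.6]
the job is handed in; nothing more can be done
None
```

The job is handed in at about 37 s, and every check I made before that passed; the hand-in itself gives no verdict. I found three tiles, in lanes 2 to 4; lane 1 was empty. I dragged each one out by its showing end and seated them in pockets 4, 2 and 1. Then I pushed the straightedge along the table against both pins with the open fingers, until I felt about 11 N of contact.

**Tiles:** Their tops measured 20 mm above the empty pocket's floor, level to about 0.01 rad. The wrist and side cameras put them within about 2 mm of their pocket centres. The scene camera put them 5–6 mm further along the jig's x. Its x readings had been off by about 5 mm from the start, so I relied on the other two cameras.

**Straightedge:** Its centre measured about 13 mm in front of the pin line and 5 mm off the middle. Two edge readings put it within 0.01 rad of parallel to the jig. One scene-camera height reading for the bar was meaningless because the arm blocked the view; the side camera put its top at 19.5 mm, so it lies flat.

In the last pictures the bystanders in view and both look-alikes were where they started, and the gripper was clear of everything. I saw no tile get knocked aside during the run.

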